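# Fit the adjustable wrench to the lantern stand's nut and tighten it to the mark

### The arm

A 6-joint arm with a two-finger parallel gripper is mounted at the origin on the work surface. World frame = base frame: x ahead of the robot, y to its left, z up, the work surface at z = 0. Lengths are in mm, angles in rad, forces in N, time in s.
With the tool pointing down it reaches from about 350 to 975 mm from the base axis. Payload 7.1 kg.
Tool frame: the origin (TCP) lies midway between the tips of the shut fingers; the grasp point (between the pads) lies 19 mm behind it (ctrl.grasp_offset is the distance from the TCP to the grasp point, in mm); z points along the fingers, y is the line along which they close (so a half turn about z gives the same grasp; the last joint's range is limited). The gripper opens to 88 mm and grips with 3 to 60 N. Pads are 20 mm wide; open, the fingers measure 115 mm over their backs; the gripper's body (75 mm by 178 mm) begins 61 mm behind the grasp point.
Start: joints at [-1.347, 0.423, 1.63, -0, 1.089, -0.019], TCP at [150.283, -606.646, 222.675] pointing down, gripper open.
Joint ranges: [-3, 3], [-0.9, 2.11], [0.09, 2.58], [-1.31, 4.45], [0.11, 2.69], [-2.54, 2.54]. Speed limits (rad/s): [2.39, 2.39, 3.01, 3.14, 3.14, 3.14].

### API

Orientations are given as a rotation vector (axis times angle).
In Python, from workcell import sensors, viewer, ctrl gives the robot as it stands. The module is installed in compiled form; this text tells all that it offers.
- The arm moves only by the shell command python3 -m handwheel 'ROWS'. ROWS is JSON, a list of rows, each a list of 7 numbers: the shift along the tool's x, y, z in mm, then the turn, a rotation vector about the tool's x, y, z in rad, then the closure, from 0 (fully open) to 1 (shut). In form: [[x, y, z, rx, ry, rz, jaw], ...]. A call has 1 to 10 rows; each row shifts and turns the commanded pose from where the row before left it, along the tool's axes as they then stand; what a row does not reach is not made up. A row lasts 1/8 s, in which the tool goes at most 62.5 mm and 10.7 degrees, less where a joint would pass 70% of its speed; a pose out of reach is approached as far as the arm can. A call is refused whole if a number of a shift passes 62.5 or a number of a turn 0.188, either way. A call with a gripper value outside its range is refused whole. The fingers move at their own pace and stop on an object; the grip force is fixed at half the most. Time passes only in rows, so rows that do not move let the fingers close. It gives the time, the measured TCP pose, the force, the opening and the grip force at its end, in the units of the state.
- sensors.get_obs(): the state, without advancing time (a new reading comes with each control period).
- viewer.get_image(name): name is "scene" or "top" or "wrist"; returns a dict with "frame" (420x560x3 uint8, blue, green, red), "fov_y" (degrees; the focal length in pixels is half the picture's height over the tangent of half this angle, whatever the lens; pixels are square), "cx", "cy" (the principal point, pixels), "R" (3x3) and "t" (3): a world point X has camera coordinates R X + t. Camera axes: x right, y down, z forward; pixel columns grow to the right and rows downward; lengths in mm; the calibration is good to about 2 mm. The wrist camera is an equidistant fisheye: a pixel r from the principal point sees the ray r / f radians off the axis. A picture is of the moment at which its call begins. There is no depth.
- ctrl.close_job(): hands the job in; it is judged then, once.
The state is a dict: "t": time; "qpos": joint angles; "qvel": joint speeds; "joint_torque": joint torques, N m; "ee_pos": TCP position; "orientation": TCP orientation; "ft_force": force on the tool from outside, world axes, zero at the start; "moment": the same for the moment, N m; "width": finger opening in mm; "grasp_force": force on a finger pad.
Only numpy, scipy, OpenCV 4.12 (cv2) and the standard library are available. Lean on these libraries where they do the work, as an engineer would, in place of code of your own. Each camera call takes 0.05 s, during which the arm holds its last target. There are 200 camera calls.

### The job

The big brass nut that clamps the lantern stand has worked loose, and the adjustable wrench lies around it with its jaws too wide. Roll the wrench's ribbed brass worm (the stand's arm overhead leaves room only at a slant) until the jaws just fit the nut; only then swing the handle clockwise (seen from above) until the white stripe on the nut points at the red mark. Leave the wrench lying fitted on the nut, let go, and do not disturb the other things.

Things in the scene. Friction and masses are not known exactly. Their poses are not given: they have to be found in the camera images.
- stand: Lantern stand, fixed to the table: a light grey board, axes as the world's at yaw 0. Origin on the clamp bolt's axis, at table height. The board reaches from -160 to +100 mm in its x and -220 to +160 mm in its y; its top is 18 mm up.
- overhead_bar (a point): A point on the stand's black round arm (14 mm thick, centre 170 mm above the table), above the wrench's worm. The arm runs along the stand's y at x = +15 mm, from a post at y = +145 mm to a free end at y = -97 mm, over nut and worm: a tool held upright at the worm strikes it; one whose upper part leans 30 to 40 degrees towards the stand's -x clears it. Axes as the stand's.
- nut_mid (a point): Middle of the hexagonal brass nut (42 mm across flats, 48.5 across corners, 26 mm high, standing on the board around a 20 mm bolt that rises 14 mm above it). Its x axis is normal to a flat; z up, along the bolt.
- nut (a joint): Turn of the nut in rad, growing clockwise seen from above (tightening). 0 = the white stripe on its top points at the red mark; it starts at -0.8 to -0.6. Stiff (0.35 N m), stays where left.
- mark (a point): Middle of the red bar (34 x 8 mm) painted on the stand's foot, 47 mm from the nut's axis, on the side to which the wrench's throat opens.
- wrench: The loose steel adjustable wrench, 208 mm long, about 0.8 kg, lying flat on the board. Origin at its underside below the middle of its throat. +y out of the open throat, -y along the handle, z up; starts within 0.06 rad of the stand's axes. Steel head and jaws are 20 mm high.
- throat (a point): Middle of the wrench's throat, 10 mm above its underside, on the bolt's axis when the wrench fits the nut; axes as the wrench's. The fixed jaw's face is at x = +21 mm, the sliding jaw's at x = -33 mm plus the jaw joint; the throat's floor is at y = -26 mm.
- jaw (a joint): Travel of the sliding jaw in m, growing as the jaws close: the gap between the jaws is 54 mm minus this, so 0.012 is tight on the nut and from 0.010 on it counts as fitting (2 mm play or less). Driven by the worm alone: 2.5 mm per rad.
- worm (a joint): Turn of the worm in rad: 0 = jaws 54 mm apart, about 4.8 = tight on the nut; starts at 0.2 to 2.6. It closes the jaws when its upper side moves towards the nut (wrench's +y): a fingertip can push a rib over the top, about one rib (1.047 rad) a stroke. A rib points straight up at 0 and every 1.047. It turns against 0.085 N m (some 5 N at a rib) and stays where left.
- worm_mid (a point): Centre of the worm, on its axis, 20.5 mm above the wrench's underside, 55 mm from the throat's middle towards the handle and 8 mm to -x; axes as the wrench's. Brass drum 18 mm thick, 28 mm long along x, with six straight ribs along it, 5 mm thick, 60 degrees apart, out to 19 mm radius. The half above its axis stands clear of the wrench.
- handle (a point): Middle of the outer part of the black handle, 150 mm from the throat's middle, 12 mm above the wrench's underside; axes as the wrench's. The handle here is 26 mm wide (along x), 16 mm high, with 4 mm of air beneath; it ends 45 mm further out.
- lantern_mid (a point): Red plastic lantern handle, 130 x 18 x 16 mm, lying on the board on the far side of the wrench. Leave alone.
- jar_mid (a point): Empty glass jar, 80 mm wide, 110 mm tall, standing beyond the board. Its middle. Leave alone.
- tong_mid (a point): Stainless serving tong, 220 mm long, lying beyond the board. Leave alone.
- tin_red: Octagonal red tin, 140 mm across, 50 thick, upright in the blue slotted rack at the left; origin under it. Leave alone.
- tin_gold: The same, golden.
- tin_green: The same, green.
Not all that is in view belongs to the job. What is shaped like the wrench but purple is not meant.

How it is judged:
By the outcome, as a careful person would: the job done as asked, in the order asked, and still so for the second after the job is handed in, with the robot touching nothing.
It also fails if it takes over 67 s, if anything falls off the work surface, if the arm or the gripper's body presses on something with over 40 N, if the wrist force passes 120 N, or if a joint passes its speed limit or range.

## Working session

There is one attempt and no reset: what is moved stays moved. The work goes in short steps, Python scripts to look and compute and a shell command to move; the robot and the scene stay as the last step left them, time stands still between calls to the robot, and variables do not carry over. Pictures are saved under pics/ and viewed, at most 10 in all, crops included, and the job is handed in when it is done.

```bash
mkdir -p pics; cat > h.py <<'E'
import numpy as np, cv2
from workcell import sensors, viewer, ctrl
from scipy.spatial.transform import Rotation as Ro
def ray(im,u,v):
    f=im['frame'].shape[0]/2/np.tan(np.radians(im['fov_y'])/2)
    a=np.array([u-im['cx'],v-im['cy']])
    if im.get('fish'):
        r=np.linalg.norm(a); th=r/f; d=np.r_[a/max(r,1e-9)*np.sin(th),np.cos(th)]
    else: d=np.r_[a/f,1]
    R=np.array(im['R']); return -R.T@np.array(im['t']), R.T@d
def onz(im,u,v,z):
    o,d=ray(im,u,v); return o+d*(z-o[2])/d[2]
def proj(im,X):
    f=im['frame'].shape[0]/2/np.tan(np.radians(im['fov_y'])/2)
    c=np.array(im['R'])@np.array(X,float)+np.array(im['t'])
    if im.get('fish'):
        r=np.hypot(c[0],c[1]); th=np.arctan2(r,c[2]); k=f*th/max(r,1e-9)
    else: k=f/c[2]
    return im['cx']+k*c[0], im['cy']+k*c[1]
def get(n):
    im=viewer.get_image(n); im=dict(im); im['fish']=(n=='wrist'); return im
E
python3 - <<'E'
from h import *
import pickle
d={}
for n in ['scene','top','wrist']:
    d[n]=get(n); print(n,d[n]['fov_y'],d[n]['cx'],d[n]['cy'],-np.array(d[n]['R']).T@d[n]['t'])
pickle.dump(d,open('d0.pkl','wb'))
a=np.hstack([d['scene']['frame'],d['top']['frame']])
cv2.imwrite('pics/a.png',cv2.resize(d['top']['frame'],(800,600),interpolation=cv2.INTER_CUBIC))
cv2.imwrite('pics/b.png',cv2.resize(d['scene']['frame'],(800,600),interpolation=cv2.INTER_CUBIC))
o=sensors.get_obs();print(o['t'],o['ee_pos'],o['orientation'],o['width'])
E
```

```text
scene 53.92035844737819 271.8903307588644 209.82331904275694 [1301.01052896  693.95168233  934.40624336]
top 54.987393777853526 278.6609321855505 207.71740184538444 [ 444.86068075  145.3005603  1425.71212891]
wrist 65.70646984690485 281.1955920665397 211.83636924955806 [ 223.8090943  -588.96871834  384.5018262 ]
0.15 [ 150.19699079 -606.24946233  222.07594195] [-3.11731823e+00 -3.80371067e-01  1.76681667e-04] 87.90537701571041
```

View pics/a.png

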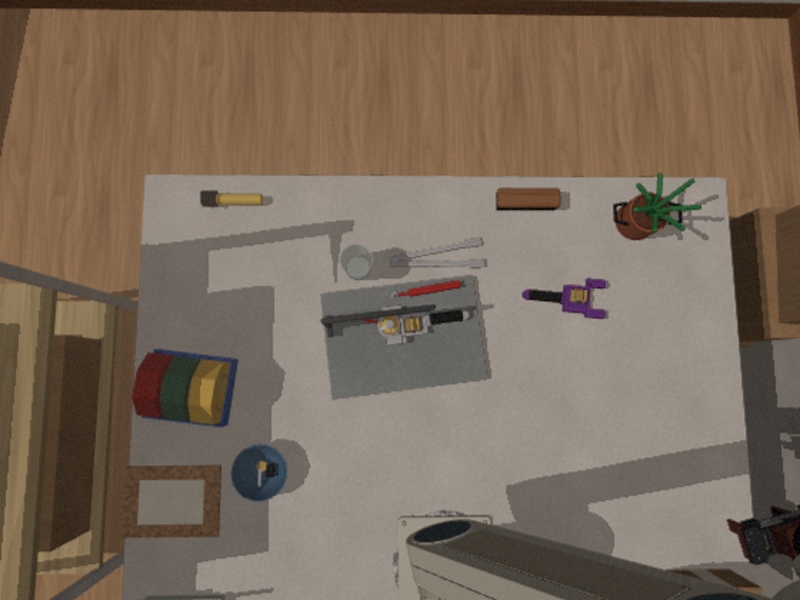

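View pics/b.png

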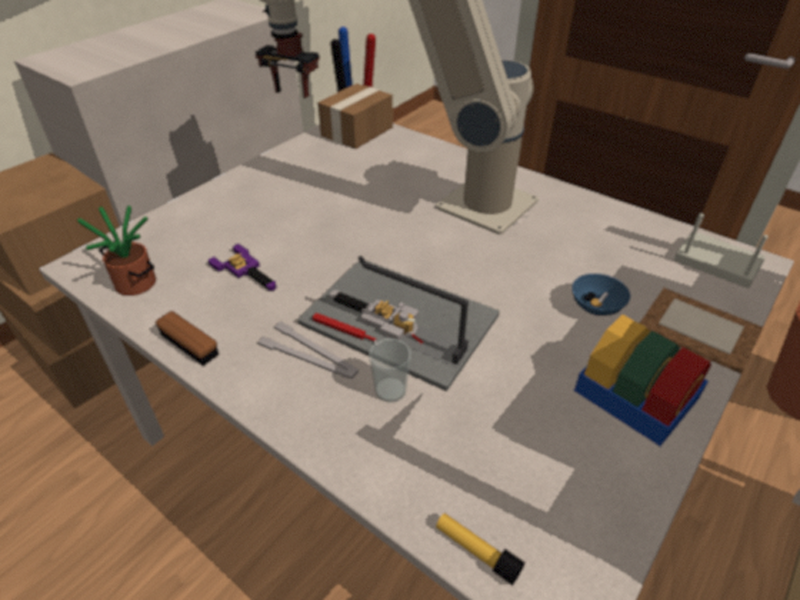

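The top view shows the grey board with corners (321,294), (475,278), (490,378), (333,398). On it are the brass nut at (388,325), the worm at (412,324) and the black handle at (447,317). Two things are wrench-shaped: the steel one on the nut, with a black handle, at (415,323), and the purple one at (570,297). The steel one is meant, because it lies around the nut and isn't purple.

```bash
python3 - <<'E'
from h import *
import pickle
d=pickle.load(open('d0.pkl','rb'));im=d['top']
P=[onz(im,u*.7,v*.7,18) for u,v in [(321,294),(475,278),(490,378),(333,398)]]
for p in P: print(p.round(0))
for (u,v,z) in [(388,325,44),(412,324,55),(447,317,38),(465,315,38)]: print(onz(im,u*.7,v*.7,z).round(0))
# stand pose from corners
L=np.array([[100,160],[100,-220],[-160,-220],[-160,160]],float);W=np.array(P)[:,:2]
H=(L-L.mean(0)).T@(W-W.mean(0));yaw=np.arctan2(H[0,1]-H[1,0],H[0,0]+H[1,1])
R=np.array([[np.cos(yaw),-np.sin(yaw)],[np.sin(yaw),np.cos(yaw)]])
print('yaw',yaw,'org',W.mean(0)-R@L.mean(0),(W-(L@R.T+W.mean(0)-R@L.mean(0))).round(0).tolist())
o=sensors.get_obs();print(Ro.from_rotvec(o['orientation']).as_matrix().round(3))
w=d['wrist'];c=-np.array(w['R']).T@w['t'];T=Ro.from_rotvec(o['orientation']).as_matrix()
print('cam in tool',T.T@(c-o['ee_pos']),'\n',(np.array(w['R'])@T).round(3))
cv2.imwrite('pics/c.png',cv2.resize(im['frame'][180:290,215:355],(700,550),interpolation=cv2.INTER_CUBIC))
E
```

```text
[637. 298.  18.]
[677. -82.  18.]
[ 431. -114.   18.]
[385. 266.  18.]
[558. 134.  44.]
[560.  77.  55.]
[578.  -9.  38.]
[583. -53.  38.]
yaw 0.11710290422056052 org [558.81735072 125.58289338] [[-2.0, 2.0], [-7.0, -1.0], [5.0, -2.0], [4.0, 1.0]]
[[ 0.971  0.24  -0.   ]
 [ 0.24  -0.971  0.001]
 [ 0.    -0.001 -1.   ]]
cam in tool [  75.61214514    0.73857784 -162.4247265 ] 
 [[ 0.001  1.    -0.001]
 [-0.961  0.001 -0.275]
 [-0.275  0.001  0.961]]
```

View pics/c.png

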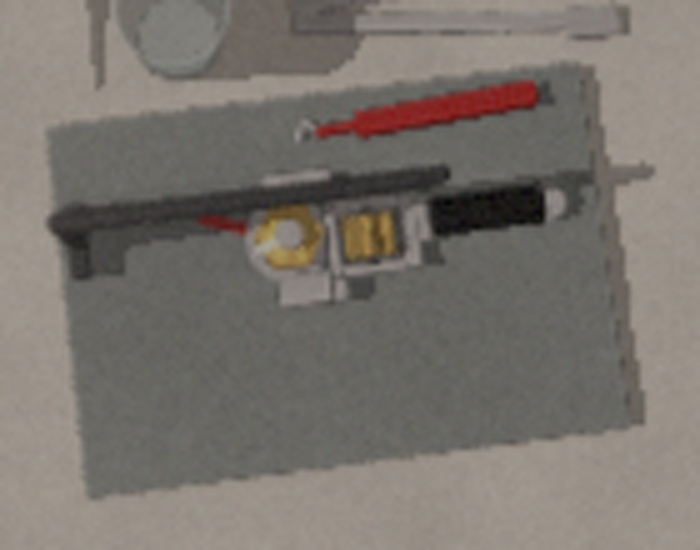

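The enlarged crop confirms it: the steel wrench has its brass worm at (370,235), a black handle at (490,208), and the nut at (290,237) in its throat. I'll move nearer and turn so the camera is on the robot's side.

```bash
python3 -m handwheel '[[37,-48,-3,0,0,0,0],[37,-48,-3,0,0,0,0],[37,-48,-3,0,0,0,0],[37,-48,-3,0,0,0,0],[37,-48,-3,0,0,0,0],[37,-48,-3,0,0,0,0],[37,-48,-3,0,0,0,0],[37,-48,-3,0,0,0,0],[37,-48,-3,0,0,0,0],[37,-48,-3,0,0,0,0]]'
python3 -m handwheel '[[37,-48,-3,0,0,0,0],[37,-48,-3,0,0,0,0],[0,0,0,0,0,-0.185,0],[0,0,0,0,0,-0.185,0],[0,0,0,0,0,-0.185,0],[0,0,0,0,0,-0.185,0],[0,0,0,0,0,-0.185,0],[0,0,0,0,0,-0.185,0],[0,0,0,0,0,-0.185,0],[0,0,0,0,0,-0.185,0]]'
python3 -m handwheel '[[0,0,0,0,0,-0.185,0.4],[0,0,0,0,0,-0.185,0.4],[0,0,0,0,0,-0.185,0.4],[0,0,0,0,0,-0.185,0.4],[0,0,0,0,0,-0.185,0.4],[0,0,0,0,0,-0.185,0.4],[0,0,0,0,0,-0.185,0.4],[0,0,0,0,0,-0.185,0.4],[0,0,0,0,0,0,0.4]]'
cat >> h.py <<'E'
def state():
    o=sensors.get_obs(); T=Ro.from_rotvec(o['orientation']).as_matrix(); return o,T
def to(target,T2=None):
    "tool-frame shift to target (mm) and turn"
    o,T=state(); print('t',round(o['t'],2),'shift',(T.T@(np.array(target)-o['ee_pos'])).round(1), end=' ')
    if T2 is not None: print('turn',Ro.from_matrix(T.T@T2).as_rotvec().round(3),end=' ')
    print()
def Tlean(yaw,lean):
    "tool x towards stand -x, tool y = stand +y, leaning to -x"
    S=Ro.from_euler('z',yaw).as_matrix(); z=np.array([np.sin(lean),0,-np.cos(lean)]); y=np.array([0,1,0]); x=np.cross(y,z)
    return S@np.column_stack([x,y,z])
E
python3 - <<'E'
from h import *
o,T=state();print(o['t'],o['ee_pos'],o['width'],o['qpos'],'\n',T.round(3))
to([460,60,220],Tlean(.117,0.6))
print(Tlean(.117,.6).round(3))
E
```

```text
t: 1.4
ee_pos: [394.5, -49.8, 253.0]
orientation: [3.118, 0.38, 0.001]
ft_force: [2.4, -0.7, -0.2]
width: 88.0
grasp_force: 0.0
t: 2.65
ee_pos: [442.6, 59.2, 258.5]
orientation: [-2.039, -2.39, 0.0]
ft_force: [-1.1, 0.3, 0.1]
width: 87.8
grasp_force: 0.0
t: 3.78
ee_pos: [442.6, 59.2, 258.6]
orientation: [0.093, -3.14, 0.0]
ft_force: [-0.2, -0.2, 0.2]
width: 52.7
grasp_force: 0.0
3.775 [442.62040506  59.19148894 258.55943135] 52.6843796426336 [ 1.06282804e-01  1.08273872e-01  1.97159971e+00  1.13432685e-05
  1.06200547e+00 -1.52405451e+00] 
 [[-0.998 -0.06  -0.   ]
 [-0.06   0.998 -0.   ]
 [ 0.    -0.    -1.   ]]
t 3.77 shift [-17.4  -0.2  38.6] turn [-0.017 -0.6   -0.056] 
[[-0.82  -0.117  0.561]
 [-0.096  0.993  0.066]
 [-0.565  0.    -0.825]]
```

```bash
python3 -m handwheel '[[0,0,0,0,0,-0.056,0.4],[-17,0,0,0,-0.15,0,0.4],[0,0,0,0,-0.15,0,0.4],[0,0,0,0,-0.15,0,0.4],[0,0,0,0,-0.15,0,0.4],[0,0,0,0,0,0,0.4],[0,0,0,0,0,0,0.4]]'
python3 - <<'E'
from h import *
import pickle
w=get('wrist');pickle.dump(w,open('w1.pkl','wb'))
cv2.imwrite('pics/d.png',cv2.resize(w['frame'],(800,600),interpolation=cv2.INTER_CUBIC))
print(-np.array(w['R']).T@w['t'])
E
```

```text
t: 4.65
ee_pos: [460.8, 61.3, 259.5]
orientation: [-0.147, 2.539, 0.047]
ft_force: [-0.1, -0.4, 0.5]
width: 52.5
grasp_force: 0.0
[308.88724464  42.83283947 351.39944638]
```

View pics/d.png

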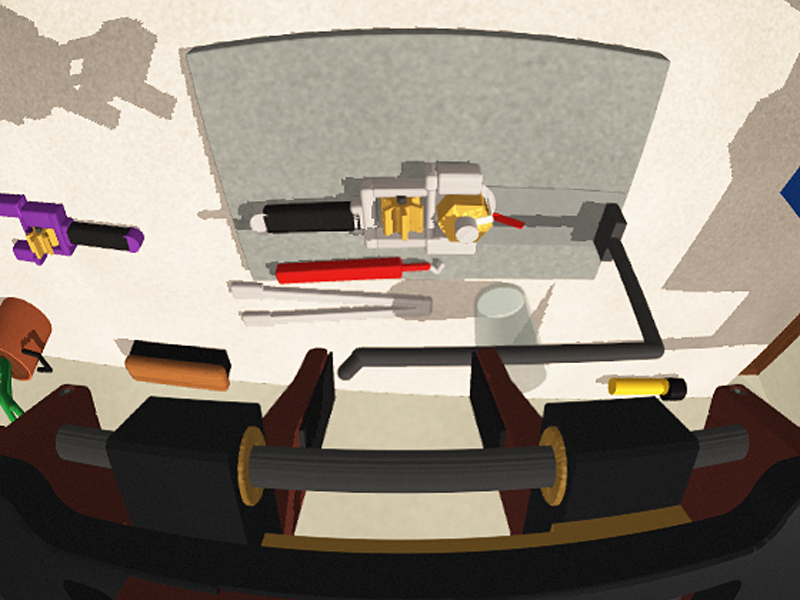

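The wrist view shows the worm at (402,215), nut at (463,218) with bolt top (467,228), handle from (262,217) to (355,216) and the red mark at (509,220). Next I'll convert these to positions and enlarge the worm area.

```bash
python3 - <<'E'
from h import *
import pickle
w=pickle.load(open('w1.pkl','rb'))
P=[onz(w,u*.7,v*.7,18) for u,v in [(597,278),(250,280),(190,50),(668,60)]]
L=np.array([[100,160],[100,-220],[-160,-220],[-160,160]],float);W=np.array(P)[:,:2]
H=(L-L.mean(0)).T@(W-W.mean(0));yaw=np.arctan2(H[0,1]-H[1,0],H[0,0]+H[1,1])
R=np.array([[np.cos(yaw),-np.sin(yaw)],[np.sin(yaw),np.cos(yaw)]])
print('yaw',yaw,'org',W.mean(0)-R@L.mean(0),(W-(L@R.T+W.mean(0)-R@L.mean(0))).round(0).tolist())
print('bolttop',onz(w,467*.7,228*.7,58),'mark',onz(w,509*.7,220*.7,18),'handle',onz(w,262*.7,217*.7,35),onz(w,355*.7,216*.7,35))
f=w['frame']; 
cv2.imwrite('pics/e.png',cv2.resize(f[105:185,240:380],(798,456),interpolation=cv2.INTER_CUBIC)) # 5.7x
E
```

```text
yaw 0.1218165320220981 org [560.65722434 128.39513444] [[-2.0, 2.0], [1.0, -3.0], [-1.0, 5.0], [2.0, -4.0]]
bolttop [555.4380902  126.83441749  58.        ] mark [573.41944267 176.08786729  18.        ] handle [581.01165651 -52.18871823  35.        ] [572.69873393  32.3579159   35.        ]
```

View pics/e.png

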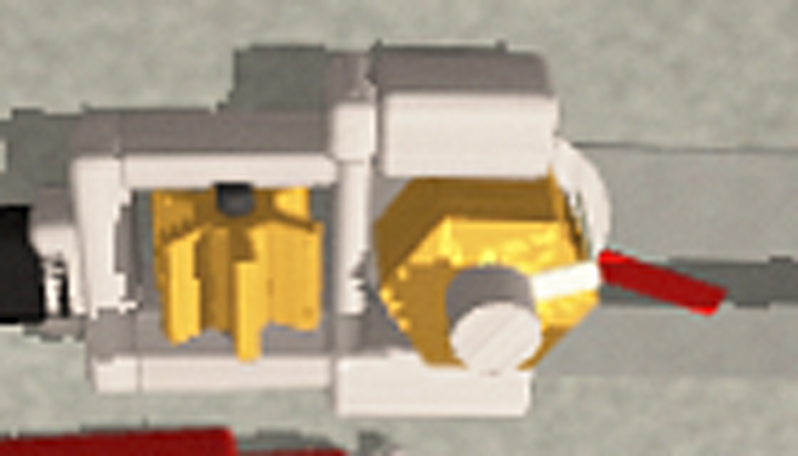

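```bash
python3 - <<'E'
from h import *
import pickle
w=pickle.load(open('w1.pkl','rb'))
c=lambda u,v,z: onz(w,240+u/5.7-.4,105+v/5.7-.4,z)
B=c(497,338,58);print('bolt',B)
yaw=.12; S=Ro.from_euler('z',yaw).as_matrix()
O=np.array([B[0],B[1],0])
l=lambda u,v,z:(S.T@(c(u,v,z)-O)).round(1)
for n,a in dict(stripe_in=(537,290,44),stripe_out=(597,275,44),mark1=(603,262,18),mark2=(718,303,18),
 slidL=(385,175,38),slidR=(555,175,38),fixL=(338,357,38),fixR=(530,357,38),fixFL=(338,410,38),winTL=(130,185,38),winTR=(338,185,38),winBL=(130,353,38),winBR=(338,353,38),
 ribM1=(225,238,56),ribM2=(247,355,56),ribL2=(180,340,50),ribR2=(305,325,50),
 headL1=(78,160,38),headL2=(95,390,38),nutL=(445,220,44),nutR=(570,225,44),nutRR=(597,293,44),nutLL=(383,290,44)).items(): print(n,l(*a))
E
```

```text
bolt [562.25359629 128.1873053   58.        ]
stripe_in [-1.7 10.1 44. ]
stripe_out [-6.3 22.9 44. ]
mark1 [11.3 30.3 18. ]
mark2 [23.1 60.4 18. ]
slidL [-28.  -24.2  38. ]
slidR [-28.8  11.8  38. ]
fixL [ 24.  -32.3  38. ]
fixR [23.6 11.9 38. ]
fixFL [ 40.9 -31.7  38. ]
winTL [-25.4 -77.7  38. ]
winTR [-25.3 -34.   38. ]
winBL [ 22.6 -79.8  38. ]
winBR [ 22.8 -32.4  38. ]
ribM1 [-25.3 -57.6  56. ]
ribM2 [  7.  -53.2  56. ]
ribL2 [  8.  -67.7  50. ]
ribR2 [  3.7 -40.6  50. ]
headL1 [-32.2 -88.3  38. ]
headL2 [ 34.1 -88.4  38. ]
nutL [-20.8 -11.5  44. ]
nutR [-20.   15.2  44. ]
nutRR [-1.2 23.5 44. ]
nutLL [ -1.2 -23.7  44. ]
```

```bash
python3 - <<'E'
from h import *
import pickle
w=pickle.load(open('w1.pkl','rb'));o,T=state();p=np.array(o['ee_pos'])
for q in [(10,26.2,0),(-10,26.2,0),(10,33,0),(10,39.7,0),(10,39.7,-20),(10,-26.2,0)]: print(q,np.round(np.array(proj(w,p+T@np.array(q)))/.7,0))
O=np.array([562.25,128.2,0]);S=Ro.from_euler('z',.12).as_matrix()
# target: worm rel frame -> TCP
wm=np.array([-5.5,-56,38.5])
for n,(fy,z) in dict(above=(-20,40),down=(-20,10)).items():
    t=O+S@(wm+[8,fy-34,z+5.7]); print(n,t.round(1)); to(t,Tlean(.12,.6))
f=w['frame'];cv2.imwrite('pics/f.png',cv2.resize(f[235:315,320:430],(660,480),interpolation=cv2.INTER_CUBIC))
E
```

```text
(10, 26.2, 0) [473. 351.]
(-10, 26.2, 0) [470. 397.]
(10, 33, 0) [490. 350.]
(10, 39.7, 0) [507. 350.]
(10, 39.7, -20) [520. 372.]
(10, -26.2, 0) [334. 350.]
above [577.9  19.3  84.2]
t 4.7 shift [  7.4 -55.5 207.5] turn [-0.002 -0.    -0.004] 
down [577.9  19.3  54.2]
t 4.7 shift [ 24.4 -55.5 232.3] turn [-0.002 -0.    -0.004]
```

View pics/f.png

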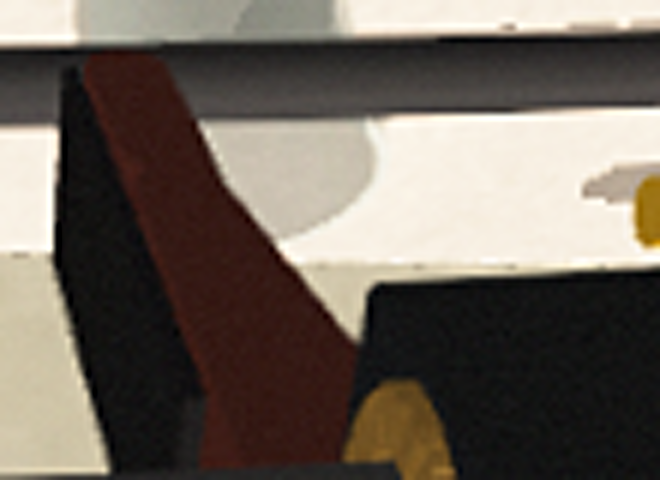

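The finger tapers to about 9 mm at the tip, with its outer face 35.5 mm from the tool axis. Moving to above and behind the worm.

```bash
python3 -m handwheel '[[2,-14,50,0,0,0,0.4],[2,-14,50,0,0,0,0.4],[2,-14,50,0,0,0,0.4],[1,-15,50,0,0,0,0.4],[0,0,0,0,0,0,0.4],[0,0,0,0,0,0,0.4]]'
python3 - <<'E'
from h import *
o,T=state();print(o['qpos'])
O=np.array([562.25,128.2,0]);S=Ro.from_euler('z',.12).as_matrix()
wm=np.array([-5.5,-56,38.5])
for (fy,z) in [(-20,10),(5,15)]:
    t=O+S@(wm+[8,fy-35.5,z+5.7]); to(t)
w=get('wrist')
f=w['frame'];p=np.array(proj(w,O+S@wm)).astype(int);print(p)
cv2.imwrite('pics/g.png',cv2.resize(f[max(0,p[1]-90):p[1]+90,max(0,p[0]-120):p[0]+120],(800,600),interpolation=cv2.INTER_CUBIC))
E
```

```text
t: 5.45
ee_pos: [554.1, 32.9, 150.4]
orientation: [-0.16, 2.575, 0.064]
ft_force: [0.5, 0.2, 0.1]
width: 52.5
grasp_force: 0.0
[-0.00881366  0.30270159  2.20977576  0.8636721   0.11012882 -2.54050756]
t 5.45 shift [ 32.7 -19.3  92.8] 
t 5.45 shift [30.   5.8 89. ] 
[326 154]
```

View pics/g.png

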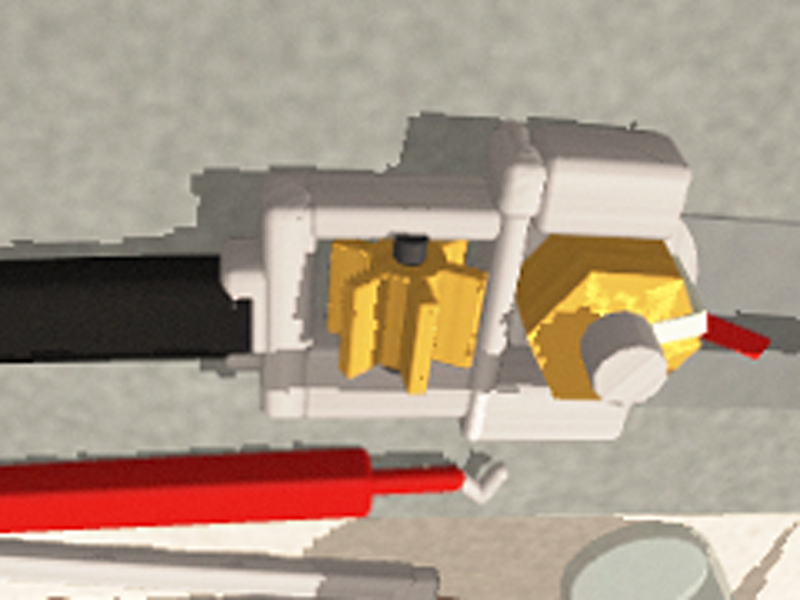

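The view shows the worm at (410,315), with a rib just past the top at (418,350) and the one behind it at (365,345). The nut is at (610,310). The arm is near its wrist limits (j5 and j6), so I'll work out the kinematics before going further.

```bash
python3 -m handwheel '[[0,0,-40,0,0,0,0.4],[0,10,-40,0,0,0,0.4],[0,10,-30,0,0,0,0.4],[0,0,0,0,0,0,0.4]]'
cat > kin.py <<'E'
import numpy as np
from scipy.spatial.transform import Rotation as Ro
from scipy.optimize import least_squares
E=lambda a,t: Ro.from_euler(a,t).as_matrix()
def fk(q,p,s=(1,1)):
    a,b,c,h,e=p
    R=E('z',q[0]); x=np.array([0,0,h])
    R=R@E('y',q[1]); x=x+R@[0,0,a]
    R=R@E('y',q[2]); x=x+R@[e,0,b]
    R=R@E('z',s[0]*q[3])@E('y',q[4]); x=x+R@[0,0,c]
    return x, R@E('z',s[1]*q[5])
E
python3 - <<'E'
from kin import *
from h import *
o,T=state();print('now',o['qpos'],o['ee_pos'])
D=[([-1.347,.423,1.63,0,1.089,-.019],[150.283,-606.646,222.675],None),
([.106282804,.108273872,1.97159971,0,1.06200547,-1.52405451],[442.62,59.19,258.56],[.093,-3.14,0]),
([-0.00881366,0.30270159,2.20977576,0.8636721,0.11012882,-2.54050756],[554.1,32.9,150.4],[-.16,2.575,.064]),
(o['qpos'],o['ee_pos'],o['orientation'])]
for s0 in(1,-1):
    f=lambda p:np.concatenate([fk(d[0],p,(s0,1))[0]-d[1] for d in D])
    r=least_squares(f,[400,400,250,150,0]);print(s0,r.x.round(1),np.abs(r.fun).max())
    for s1 in(1,-1):
        M=[fk(d[0],r.x,(s0,s1))[1].T@Ro.from_rotvec(d[2]).as_matrix() for d in D[1:]]
        print(s1,[Ro.from_matrix(m).as_rotvec().round(2).tolist() for m in M])
E
```

```text
t: 6.0
ee_pos: [497.4, 45.8, 240.5]
orientation: [-0.162, 2.567, 0.068]
ft_force: [0.4, 0.8, -0.3]
width: 52.9
grasp_force: 0.0
now [ 0.02558075  0.02579812  2.25293196  0.2309502   0.30356006 -1.87199139] [497.39597616  45.82426896 240.52648027]
1 [566.6 492.6 323.5 339.4  94.1] 11.941243832267226
1 [[0.0, -0.0, 1.57], [0.0, 0.0, 1.57], [-0.0, -0.0, 1.57]]
-1 [[-0.0, -0.0, -1.48], [0.0, 0.0, 2.77], [-0.0, 0.0, -2.17]]
-1 [548.3 447.2 240.9 177.3  -3.9] 57.931141758972544
1 [[0.0, -0.0, 1.57], [-0.05, 0.25, -2.98], [-0.08, -0.14, 2.01]]
-1 [[-0.0, -0.0, -1.48], [-0.14, 0.14, -1.78], [-0.11, 0.11, -1.73]]
```

```bash
cat > kin.py <<'E'
import numpy as np
from scipy.spatial.transform import Rotation as Ro
from scipy.optimize import least_squares
E=lambda a,t: Ro.from_euler(a,t).as_matrix()
def fk(q,p):
    a,b,c,h,e,g,d=p
    R=E('z',q[0]); x=np.array([0,0,h])+R@[0,d,0]
    R=R@E('y',q[1]); x=x+R@[0,0,a]
    R=R@E('y',q[2]); x=x+R@[e,0,b]
    R=R@E('z',q[3])@E('y',q[4]); x=x+R@[g,0,c]
    return x, R@E('z',q[5]+np.pi/2)
D=[([-1.347,.423,1.63,0,1.089,-.019],[150.283,-606.646,222.675]),
([.106282804,.108273872,1.97159971,0,1.06200547,-1.52405451],[442.62,59.19,258.56]),
([-0.00881366,0.30270159,2.20977576,0.8636721,0.11012882,-2.54050756],[554.1,32.9,150.4]),
([0.02558075,0.02579812,2.25293196,0.2309502,0.30356006,-1.87199139],[497.396,45.824,240.5265])]
r=least_squares(lambda p:np.concatenate([fk(d[0],p)[0]-d[1] for d in D]+[(p-[500,450,250,200,0,0,0])*1e-3]),[500,450,250,200,0,0,0])
P=r.x; res=np.abs(r.fun[:12]).max()
lo=np.array([-3,-.9,.09,-1.31,.11,-2.54]);hi=np.array([3,2.11,2.58,4.45,2.69,2.54])
def ik(x,T,q0):
    f=lambda q:np.r_[(fk(q,P)[0]-x)/100,Ro.from_matrix(fk(q,P)[1].T@T).as_rotvec()]
    r=least_squares(f,q0,bounds=(lo+.02,hi-.02)); return r.x,r.cost
E
python3 - <<'E'
from kin import *
print(P.round(1),res)
O=np.array([562.25,128.2,0]);S=E('z',.12);wm=np.array([-5.5,-56,38.5])
q0=np.array(D[3][0])
for lean in(.5,.55,.6,.65):
  for side in (-.4,-.2,0,.2,.4):
    # tool z in stand frame; side>0: upper part leans to -y(handle)
    z=np.array([np.sin(lean),np.cos(lean)*np.sin(side),-np.cos(lean)*np.cos(side)])
    y=np.array([0,1,0])-z*z[1];y/=np.linalg.norm(y);T=S@np.column_stack([np.cross(y,z),y,z])
    out=[]
    for fy,zz in[(-20,12),(0,15),(-10,45)]:
        t=O+S@(wm+[8,fy,zz+5.7])-T@[0,35.5,0]
        best=min((ik(t,T,g) for g in [q0,[.1,.3,2,.5,.5,-1.8],[.1,.5,2,-.8,.5,-1],[.1,.5,2,3,.5,1.6],[.1,.5,2,1.3,.6,-2.4]]),key=lambda a:a[1])
        out.append((best[0].round(2).tolist(),float(best[1].round(5))))
    print(lean,side,out[0],out[1])
E
```

```text
[563.5 485.1 309.8 312.4  77.8   0.   11.9] 0.022121596008048527
0.5 -0.4 ([0.22, 0.56, 2.18, 4.43, 0.41, 0.39], 0.00028) ([0.26, 0.56, 2.18, 4.43, 0.42, 0.43], 0.00091)
0.5 -0.2 ([0.1, 0.53, 2.16, 4.35, 0.18, 0.35], 0.0) ([0.15, 0.52, 2.17, 4.43, 0.19, 0.31], 1e-05)
0.5 0 ([-0.04, 0.54, 2.17, 2.25, 0.13, 2.32], 0.00055) ([0.0, 0.53, 2.18, 2.5, 0.13, 2.11], 0.00095)
0.5 0.2 ([-0.14, 0.58, 2.16, 1.95, 0.3, 2.52], 0.00209) ([-0.09, 0.57, 2.17, 1.99, 0.28, 2.52], 0.00186)
0.5 0.4 ([-0.25, 0.64, 2.15, 1.82, 0.52, 2.52], 0.00547) ([-0.2, 0.63, 2.16, 1.86, 0.51, 2.52], 0.00502)
0.55 -0.4 ([0.22, 0.57, 2.19, 4.32, 0.43, 0.52], 0.0) ([0.27, 0.56, 2.19, 4.4, 0.44, 0.48], 0.0)
0.55 -0.2 ([0.09, 0.54, 2.19, 3.94, 0.22, 0.76], 0.0) ([0.14, 0.53, 2.19, 4.07, 0.23, 0.67], 0.0)
0.55 0 ([-0.03, 0.54, 2.18, 2.58, 0.15, 2.0], 0.0) ([0.02, 0.53, 2.18, 2.73, 0.14, 1.89], 0.0)
0.55 0.2 ([-0.15, 0.58, 2.16, 1.94, 0.33, 2.52], 0.00016) ([-0.1, 0.57, 2.17, 1.98, 0.31, 2.52], 0.0001)
0.55 0.4 ([-0.25, 0.64, 2.15, 1.81, 0.54, 2.52], 0.00148) ([-0.21, 0.63, 2.16, 1.85, 0.52, 2.52], 0.00125)
0.6 -0.4 ([0.22, 0.
[... 252 characters left out ...]
.22, 1.75], 0.0)
0.6 0.2 ([-0.16, 0.59, 2.18, 2.07, 0.36, 2.38], 0.0) ([-0.11, 0.58, 2.19, 2.13, 0.35, 2.36], 0.0)
0.6 0.4 ([-0.26, 0.64, 2.14, 1.8, 0.55, 2.52], 1e-05) ([-0.21, 0.63, 2.16, 1.85, 0.53, 2.52], 0.0)
0.65 -0.4 ([0.21, 0.6, 2.25, 3.97, 0.52, 0.89], 0.0) ([0.26, 0.59, 2.24, 4.05, 0.52, 0.85], 0.0)
0.65 -0.2 ([0.08, 0.57, 2.25, 3.53, 0.37, 1.17], 0.0) ([0.14, 0.56, 2.25, 3.63, 0.36, 1.12], 0.0)
0.65 0 ([-0.04, 0.57, 2.23, 2.83, 0.32, 1.74], 0.0) ([0.01, 0.56, 2.24, 2.92, 0.31, 1.69], 0.0)
0.65 0.2 ([-0.16, 0.6, 2.21, 2.24, 0.42, 2.2], 0.0) ([-0.11, 0.59, 2.22, 2.31, 0.41, 2.17], 0.0)
0.65 0.4 ([-0.26, 0.65, 2.17, 1.93, 0.58, 2.38], 0.0) ([-0.22, 0.64, 2.18, 1.99, 0.57, 2.36], 0.0)
```

The kinematic fit is exact to 0.02 mm. The target needs the wrist flipped (q4 ≈ 2.8), so I'll go there with a sideways lean: turn a half turn, lean, descend, turn again.

```bash
python3 -m handwheel '[[0,0,0,0,0,0.186,0.4],[0,0,0,0,0,0.186,0.4],[0,0,0,0,0,0.186,0.4],[0,0,0,0,0,0.186,0.4],[0,0,0,0,0,0.186,0.4],[0,0,0,0,0,0.186,0.4],[0,0,0,0,0,0.186,0.4],[0,0,0,0,0,0.186,0.4],[0,0,0,0,0,0.186,0.4],[0,0,0,0,0,0.186,0.4]]'
python3 -m handwheel '[[0,0,0,0,0,0.186,0.4],[0,0,0,0,0,0.186,0.4],[0,0,0,0,0,0.186,0.4],[0,0,0,0,0,0.186,0.4],[0,0,0,0,0,0.186,0.4],[0,0,0,0,0,0.186,0.4],[0,0,0,0,0,0.186,0.4]]'
cat >> kin.py <<'E'
def TS(lean,side,flip=False,yaw=.12):
    z=np.array([np.sin(lean),np.cos(lean)*np.sin(side),-np.cos(lean)*np.cos(side)])
    y=np.array([0,1,0])-z*z[1];y/=np.linalg.norm(y)
    if flip: y=-y
    return E('z',yaw)@np.column_stack([np.cross(y,z),y,z])
def trace(x0,T0,x1,T1,q,n):
    w=Ro.from_matrix(T0.T@T1).as_rotvec()
    for k in range(1,n+1):
        q,c=ik(x0+(x1-x0)*k/n,T0@Ro.from_rotvec(w*k/n).as_matrix(),q)
        print(q.round(2).tolist(),'BAD' if c>1e-6 else '')
    return q
E
python3 - <<'E'
from kin import *
from h import *
o,T=state();q=np.array(o['qpos']);print(q.round(2));x=np.array(o['ee_pos'])
T1=TS(.62,.4,True); to(x,T1); q=trace(x,T,x,T1,q,3)
O=np.array([562.25,128.2,0]);S=E('z',.12);wm=np.array([-5.5,-56,38.5])
T3=TS(.65,0);x2=O+S@(wm+[8,-20,70+5.7])-T3@[0,35.5,0]
print('shift',(T1.T@(x2-x)).round(1));q=trace(x,T1,x2,T1,q,4)
T2=TS(.65,0,True);print('turn',Ro.from_matrix(T1.T@T2).as_rotvec());q=trace(x2,T1,x2,T2,q,3)
E
```

```text
t: 7.25
ee_pos: [497.5, 45.3, 237.0]
orientation: [2.117, 1.782, 0.686]
ft_force: [-0.0, 0.0, 0.9]
width: 52.9
grasp_force: 0.0
t: 8.12
ee_pos: [497.5, 45.2, 237.0]
orientation: [-2.959, -0.145, -0.855]
ft_force: [-0.1, -0.3, -0.1]
width: 53.0
grasp_force: 0.0
[0.02 0.03 2.25 0.23 0.3  1.29]
t 8.12 shift [0. 0. 0.] turn [ 0.306  0.09  -0.043] 
[-0.07, 0.04, 2.27, 0.72, 0.35, 0.73] 
[-0.17, 0.07, 2.27, 1.02, 0.45, 0.36] 
[-0.25, 0.1, 2.27, 1.17, 0.58, 0.12] 
shift [-14.6  80.6 125. ]
[-0.26, 0.2, 2.26, 1.29, 0.56, -0.02] 
[-0.26, 0.3, 2.23, 1.41, 0.54, -0.16] 
[-0.27, 0.4, 2.2, 1.51, 0.54, -0.29] 
[-0.27, 0.49, 2.16, 1.6, 0.54, -0.39] 
turn [-0.3224982  -0.00928756  0.00151074]
[-0.2, 0.46, 2.19, 1.76, 0.41, -0.48] 
[-0.12, 0.44, 2.22, 2.02, 0.28, -0.67] 
[-0.04, 0.43, 2.23, 2.58, 0.18, -1.14]
```

```bash
python3 - <<'E'
from kin import *
from h import *
o,T=state();q=np.array(o['qpos']);x=np.array(o['ee_pos'])
T1=TS(.62,.4,True); q=trace(x,T,x,T1,q,2)
O=np.array([562.25,128.2,0]);S=E('z',.12);wm=np.array([-5.5,-56,38.5])
T3=TS(.65,0);x2=O+S@(wm+[8-80,-20,80+5.7])-T3@[0,35.5,0]
print('shift',(T1.T@(x2-x)).round(1));q=trace(x,T1,x2,T1,q,4)
T2=TS(.65,0,True);print('turn',Ro.from_matrix(T1.T@T2).as_rotvec());q=trace(x2,T1,x2,T2,q,3)
print('after rz pi q6',q[5]+np.pi)
x4=x2+S@[80,0,-30.]; q[5]+=np.pi; print('shift',T3.T@(x4-x2)); q=trace(x2,T3,x4,T3,q,4)
E
```

```text
[-0.12, 0.05, 2.27, 0.89, 0.39, 0.52] 
[-0.25, 0.1, 2.27, 1.17, 0.58, 0.12] 
shift [-71.7  62.6  71. ]
[-0.28, 0.17, 2.29, 1.29, 0.57, -0.04] 
[-0.31, 0.25, 2.3, 1.41, 0.57, -0.2] 
[-0.33, 0.32, 2.31, 1.52, 0.57, -0.36] 
[-0.36, 0.4, 2.31, 1.63, 0.58, -0.51] 
turn [-0.3224982  -0.00928756  0.00151074]
[-0.28, 0.37, 2.35, 1.81, 0.46, -0.62] 
[-0.18, 0.35, 2.37, 2.11, 0.34, -0.82] 
[-0.08, 0.33, 2.39, 2.62, 0.25, -1.23] 
after rz pi q6 1.9152613886228458
shift [-4.55311117e+01 -1.28445470e-15  7.22974264e+01]
[-0.07, 0.37, 2.35, 2.65, 0.25, 1.9] 
[-0.06, 0.41, 2.31, 2.67, 0.24, 1.88] 
[-0.05, 0.44, 2.27, 2.69, 0.24, 1.88] 
[-0.04, 0.48, 2.23, 2.7, 0.23, 1.87]
```

```bash
python3 -m handwheel '[[0,0,0,0.15,0.045,-0.02,0.4],[0,0,0,0.156,0.045,-0.023,0.4],[-18,16,18,0,0,0,0.4],[-18,16,18,0,0,0,0.4],[-18,15,18,0,0,0,0.4],[-18,16,17,0,0,0,0.4],[0,0,0,-0.11,-0.003,0,0.4],[0,0,0,-0.11,-0.003,0,0.4],[0,0,0,-0.1,-0.003,0,0.4],[0,0,0,0,0,0.186,0.4]]'
python3 - <<'E'
from h import *
o,T=state();print(o['qpos'].round(2),T.round(2).tolist())
E
```

```text
t: 9.38
ee_pos: [483.6, -8.9, 126.9]
orientation: [-2.942, 0.109, -0.881]
ft_force: [-0.2, -0.1, 0.5]
width: 52.7
grasp_force: 0.0
[-0.11  0.29  2.38  2.34  0.15 -0.78] [[0.83, -0.05, 0.55], [-0.09, -1.0, 0.05], [0.55, -0.09, -0.83]]
```

```bash
python3 -m handwheel '[[0,0,0,0,0,0.186,0.4],[0,0,0,0,0,0.186,0.4],[0,0,0,0,0,0.186,0.4],[0,0,0,0,0,0.186,0.4],[0,0,0,0,0,0.186,0.4],[0,0,0,0,0,0.186,0.4],[0,0,0,0,0,0.186,0.4],[0,0,0,0,0,0.186,0.4],[0,0,0,0,0,0.186,0.4],[0,0,0,0,0,0.186,0.4]]' >/dev/null
python3 -m handwheel '[[0,0,0,0,0,0.186,0.4],[0,0,0,0,0,0.186,0.4],[0,0,0,0,0,0.186,0.4],[0,0,0,0,0,0.186,0.4],[0,0,0,0,0,0.186,0.4],[0,0,0,0,0,0.186,0.4]]'
python3 - <<'E'
from kin import *
from h import *
o,T=state();q=np.array(o['qpos']);x=np.array(o['ee_pos']);print(q.round(2))
O=np.array([562.25,128.2,0]);S=E('z',.12);wm=np.array([-5.5,-56,38.5]);T3=TS(.65,0)
to(x,T3)
for fy,z in[(-20,35),(-20,10),(5,15)]:
    x4=O+S@(wm+[8,fy-35.5,z+5.7]); print('then shift',(T3.T@(x4-x)).round(1)); q=trace(x,T3,x4,T3,q,2); x=x4
E
```

```text
t: 11.38
ee_pos: [483.5, -9.3, 126.9]
orientation: [-0.107, 2.555, 0.031]
ft_force: [0.5, -0.2, 0.5]
width: 52.8
grasp_force: 0.0
[-0.11  0.29  2.38  2.33  0.15  2.21]
t 11.38 shift [0. 0. 0.] turn [-0.022 -0.065 -0.029] 
then shift [-48.4  15.6  96.8]
[-0.09, 0.42, 2.33, 2.66, 0.27, 1.87] 
[-0.04, 0.51, 2.23, 2.76, 0.27, 1.81] 
then shift [15.1  0.  19.9]
[-0.04, 0.54, 2.23, 2.8, 0.3, 1.77] 
[-0.04, 0.58, 2.23, 2.83, 0.33, 1.74] 
then shift [-3. 25. -4.]
[-0.01, 0.57, 2.24, 2.89, 0.32, 1.71] 
[0.02, 0.56, 2.24, 2.95, 0.31, 1.68]
```

```bash
python3 -m handwheel '[[0,0,0,-0.022,-0.065,-0.029,0.4],[-24,8,48,0,0,0,0.4],[-24,8,48,0,0,0,0.4],[0,0,0,0,0,0,0.4],[0,0,0,0,0,0,0.4]]'
python3 - <<'E'
from kin import *
from h import *
O=np.array([562.25,128.2,0]);S=E('z',.12);wm=np.array([-5.5,-56,38.5]);T3=TS(.65,0)
for fy,z in[(-20,35),(-20,10),(5,15)]:
    to(O+S@(wm+[8,fy-35.5,z+5.7]),T3)
E
```

```text
t: 12.0
ee_pos: [576.1, 18.7, 79.4]
orientation: [-0.157, 2.489, 0.05]
ft_force: [-0.8, 0.5, 0.5]
width: 53.0
grasp_force: 0.0
t 12.0 shift [-1.4 -1.1  1.3] turn [ 0.001 -0.001  0.006] 
t 12.0 shift [13.7 -1.1 21.2] turn [ 0.001 -0.001  0.006] 
t 12.0 shift [10.6 23.9 17.2] turn [ 0.001 -0.001  0.006]
```

```bash
python3 -m handwheel '[[7,-1,10,0,0,0,0.4],[7,0,11,0,0,0,0.4],[0,0,0,0,0,0,0.4]]'; python3 -m handwheel '[[0,3,0,0,0,0,0.4],[-0.4,4,-0.5,0,0,0,0.4],[-0.5,4,-0.7,0,0,0,0.4],[0,0,0,0,0,0,0.4]]'
```

```text
t: 12.38
ee_pos: [578.4, 17.7, 53.9]
orientation: [-0.155, 2.488, 0.05]
ft_force: [0.3, 0.0, 0.2]
width: 52.7
grasp_force: 0.0
t: 12.88
ee_pos: [578.1, 29.2, 57.1]
orientation: [-0.156, 2.485, 0.05]
ft_force: [0.6, -1.7, 1.6]
width: 52.7
grasp_force: 1.2
```

```bash
python3 -m handwheel '[[-0.6,4,-0.8,0,0,0,0.4],[-0.5,4,-0.7,0,0,0,0.4]]';python3 -m handwheel '[[-0.3,3,-0.4,0,0,0,0.4],[0,3,0,0,0,0,0.4],[0,0,0,0,0,0,0.4]]'
python3 - <<'E'
from kin import *
from h import *
O=np.array([562.25,128.2,0]);S=E('z',.12);wm=np.array([-5.5,-56,38.5])
o,T=state(); print((S.T@(o['ee_pos']+T@[10,35.5,0]-O)-wm).round(1))
w=get('wrist'); f=w['frame'];p=np.array(proj(w,O+S@wm)).astype(int);print(p)
cv2.imwrite('pics/i.png',cv2.resize(f[max(0,p[1]-60):p[1]+60,p[0]-80:p[0]+80],(800,600),interpolation=cv2.INTER_CUBIC))
E
```

```text
t: 13.12
ee_pos: [576.8, 37.2, 58.6]
orientation: [-0.156, 2.486, 0.05]
ft_force: [0.9, -0.2, -0.5]
width: 52.3
grasp_force: 0.0
t: 13.5
ee_pos: [576.1, 42.9, 58.9]
orientation: [-0.156, 2.486, 0.05]
ft_force: [-0.3, -1.5, 0.6]
width: 52.9
grasp_force: 0.9
[ 0.9  5.1 14.3]
[336 221]
```

View pics/i.png

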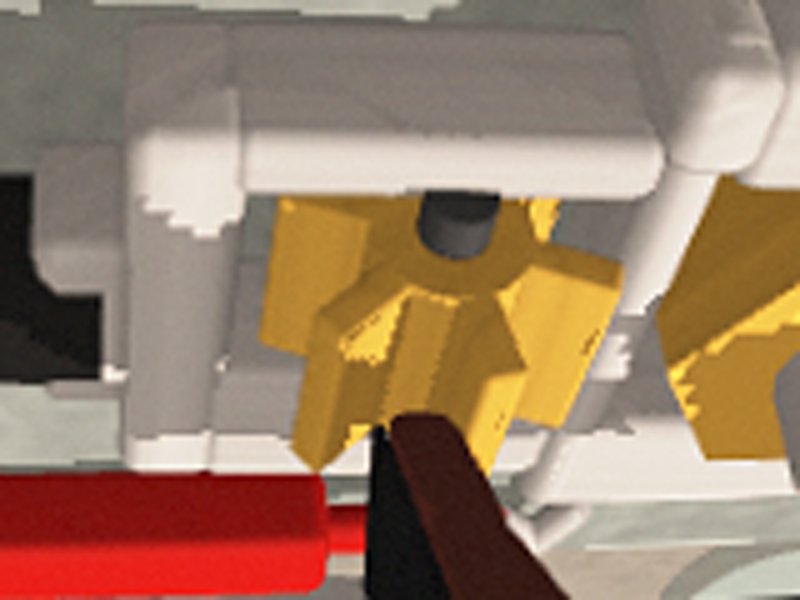

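The picture shows the fingertip at (420,430) sitting behind a rib it has pushed to about 27° past the top, with the next rib at (330,390). The stroke works, so I'll repeat it.

```bash
python3 -m handwheel '[[-6,0,-8,0,0,0,0.4],[0,-20,0,0,0,0,0.4],[0,0,0,0,0,0,0.4],[7,0,9.5,0,0,0,0.4],[0,4,0,0,0,0,0.4],[-0.2,4,-0.3,0,0,0,0.4],[-0.3,4,-0.4,0,0,0,0.4],[-0.3,4,-0.4,0,0,0,0.4],[-0.2,4,-0.4,0,0,0,0.4],[0,0,0,0,0,0,0.4]]'
cat > look.py <<'E'
from h import *; from kin import E
import sys
O=np.array([562.25,128.2,0]);S=E('z',.12);wm=np.array([-5.5,-56,38.5])
o,T=state(); print('tip rel worm',(S.T@(o['ee_pos']+T@[10,35.5,0]-O)-wm).round(1))
w=get('wrist'); import pickle; pickle.dump(w,open('wl.pkl','wb'))
# rectified view of head at z=38 plane, 0.2 mm/px, stand axes: u->y, v->-x inverted
ys=np.arange(-100,40,.2);xs=np.arange(-50,55,.2)
M=np.array([[proj(w,O+S@np.array([x,y,38.])) for y in ys] for x in xs],np.float32)
r=cv2.remap(w['frame'],M[...,0],M[...,1],cv2.INTER_CUBIC); cv2.imwrite('rect.png',r); np.save('rect.npy',r)
E
python3 look.py; python3 - <<'E'
import numpy as np,cv2
r=np.load('rect.npy').astype(int)
hsv=cv2.cvtColor(r.astype(np.uint8),cv2.COLOR_BGR2HSV)
# profile along x at y=-15..5 : sliding jaw / nut / fixed jaw
for y in(-18,-10,0):
    j=int((y+100)/.2); col=hsv[:,j-5:j+6].mean(1)
    print(y,[(round(-50+.2*i,1),int(col[i,1]),int(col[i,2])) for i in range(60,210,8)])
E
```

```text
t: 14.8
ee_pos: [576.8, 42.5, 61.7]
orientation: [-0.153, 2.48, 0.05]
ft_force: [-14.4, -10.6, 32.3]
width: 52.5
grasp_force: 16.5
tip rel worm [ 1.7  4.7 17. ]
-18 [(-38.0, 19, 235), (-36.4, 22, 234), (-34.8, 22, 232), (-33.2, 24, 233), (-31.6, 21, 232), (-30.0, 22, 235), (-28.4, 21, 233), (-26.8, 22, 234), (-25.2, 41, 200), (-23.6, 201, 133), (-22.0, 182, 135), (-20.4, 183, 134), (-18.8, 183, 136), (-17.2, 185, 135), (-15.6, 185, 137), (-14.0, 187, 139), (-12.4, 183, 143), (-10.8, 181, 143), (-9.2, 183, 141)]
-10 [(-38.0, 19, 235), (-36.4, 22, 235), (-34.8, 23, 233), (-33.2, 21, 233), (-31.6, 21, 232), (-30.0, 18, 236), (-28.4, 20, 234), (-26.8, 23, 234), (-25.2, 37, 205), (-23.6, 201, 133), (-22.0, 184, 146), (-20.4, 183, 145), (-18.8, 185, 141), (-17.2, 186, 138), (-15.6, 182, 140), (-14.0, 185, 137), (-12.4, 185, 133), (-10.8, 184, 133), (-9.2, 186, 153)]
0 [(-38.0, 21, 236), (-36.4, 20, 235), (-34.8, 22, 234), (-33.2, 21, 233), (-31.6, 23, 232), (-30.0, 19, 236), (-28.4, 22, 233), (-26.8, 23, 233), (-25.2, 30, 213), (-23.6, 197, 133), (-22.0, 183, 145), (-20.4, 186, 144), (-18.8, 182, 142), (-17.2, 183, 142), (-15.6, 185, 142), (-14.0, 184, 137), (-12.4, 178, 230), (-10.8, 173, 245), (-9.2, 170, 245)]
```

```bash
python3 -m handwheel '[[-6,0,-8,0,0,0,0.4],[-6,-10,-8,0,0,0,0.4],[0,-15,0,0,0,0,0.4],[0,0,0,0,0,0,0.4]]'; python3 look.py; python3 - <<'E'
import cv2,pickle,sys
sys.path.insert(0,'.')
w=pickle.load(open('wl.pkl','rb'));from look import wm,O,S;from h import *
p=np.array(proj(w,O+S@(wm+[0,20,0]))).astype(int);print(p)
f=w['frame'];y0=max(0,p[1]-75);x0=p[0]-100;print(x0,y0)
cv2.imwrite('pics/j.png',cv2.resize(f[y0:y0+150,x0:x0+200],(800,600),interpolation=cv2.INTER_CUBIC))
E
```

```text
t: 15.35
ee_pos: [579.2, 17.8, 79.2]
orientation: [-0.155, 2.485, 0.05]
ft_force: [0.0, 0.3, 0.1]
width: 52.3
grasp_force: 0.0
tip rel worm [  1.1 -20.2  34.6]
tip rel worm [  0.9 -19.8  34.4]
[403 195]
303 120
```

View pics/j.png

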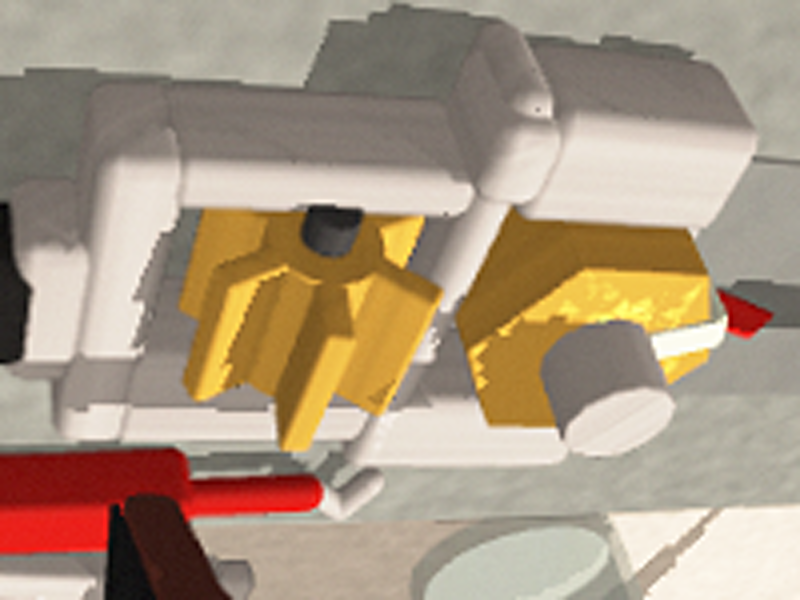

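The view shows one rib near the top (end tip about (345,335), axle (332,232)), the rib behind it at (225,285), the sliding jaw's face edge (525,215)-(715,225), and the fixed jaw at (470,430). I'll compute the rib angle and the jaw gap from these.

```bash
python3 - <<'E'
from h import *; from kin import E
import pickle
O=np.array([562.25,128.2,0]);S=E('z',.12);wm=np.array([-5.5,-56,38.5])
w=pickle.load(open('wl.pkl','rb'))
def c(u,v,z): return (S.T@(onz(w,303+u/4-.4,120+v/4-.4,z)-O)).round(1)
def onx(u,v,x):
    o,d=ray(w,303+u/4-.4,120+v/4-.4); o=S.T@(o-O);d=S.T@d; return (o+d*(x-o[0])/d[0]).round(1)
print('bolt',c(617,422,58))
for n,a in dict(axle=(332,255),ribM=(345,335),ribL=(222,290),ribR=(437,292)).items(): print(n,onx(*a,-19.5))
for n,a in dict(M2=(303,448,57),M1=(345,335,57),winL=(180,205,38),winTR=(470,210,38),headLtop=(115,160,38),sl1=(525,215,38),sl2=(715,225,38),f1=(392,398,38),f2=(440,405,38),fo1=(350,460,38),fo2=(560,462,38),winBL=(125,408,38)).items(): print(n,c(*a))
E
```

```text
bolt [-0.9 -0.6 58. ]
axle [-19.5 -51.9  41.2]
ribM [-19.5 -53.1  56. ]
ribL [-19.5 -69.6  48.2]
ribR [-19.5 -37.   47.8]
M2 [  7.1 -52.6  57. ]
M1 [-20.8 -53.6  57. ]
winL [-25.6 -75.2  38. ]
winTR [-26.6 -31.2  38. ]
headLtop [-34.  -85.5  38. ]
sl1 [-26.1 -21.8  38. ]
sl2 [-26.2  13.9  38. ]
f1 [ 20.5 -29.4  38. ]
f2 [ 22.6 -19.4  38. ]
fo1 [ 40.2 -31.5  38. ]
fo2 [42. 14. 38.]
winBL [ 23.5 -76.5  38. ]
```

The worm is now at about 2.1 rad, and the wrench slid 2.5 mm along +y. The fingertip was too high and rode over a rib, so I'll go about 4 mm lower and use the new worm centre.

```bash
sed -i 's/wm=np.array(\[-5.5,-56,38.5\])/wm=np.array([-5.5,-53.4,38.5])/' look.py; cat > tgt.py <<'E'
from h import *; from kin import E
import sys
O=np.array([562.25,128.2,0]);S=E('z',.12);wm=np.array([-5.5,-53.4,38.5])
o,T=state();print('tip',(S.T@(o['ee_pos']+T@[10,35.5,0]-O)-wm).round(1))
for a in sys.argv[1:]:
    fy,z=map(float,a.split(',')); to(O+S@(wm+[0,fy,z])-T@[10,35.5,0])
E
python3 tgt.py -4.5,25 -4.5,9 2.5,9
```

```text
tip [  0.8 -22.2  34.3]
t 15.45 shift [ 6.2 17.7  6.9] 
t 15.45 shift [15.9 17.7 19.6] 
t 15.45 shift [15.8 24.7 19.6]
```

```bash
python3 -m handwheel '[[6,18,7,0,0,0,0.4],[0,0,0,0,0,0,0.4],[5,0,6.5,0,0,0,0.4],[5,0,6,0,0,0,0.4],[0,0,0,0,0,0,0.4]]'; python3 tgt.py 2.5,9;  python3 -m handwheel '[[0,3,0,0,0,0,0.4],[0,2,0,0,0,0,0.4],[0,2,0,0,0,0,0.4],[0,0,0,0,0,0,0.4]]'; python3 tgt.py 2.5,9
```

```text
t: 16.08
ee_pos: [576.1, 35.4, 53.3]
orientation: [-0.155, 2.486, 0.05]
ft_force: [0.1, 0.2, 1.3]
width: 52.3
grasp_force: 0.4
tip [ 0.  -4.9  8.6]
t 16.07 shift [-0.2  7.4 -0.3] 
t: 16.58
ee_pos: [575.2, 42.1, 54.1]
orientation: [-0.154, 2.485, 0.049]
ft_force: [-0.8, -6.8, 1.8]
width: 52.5
grasp_force: 4.5
tip [-0.   1.8  9.4]
t 16.57 shift [0.3 0.7 0.4]
```

```bash
python3 -m handwheel '[[-7.3,0,-9.6,0,0,0,0.4],[0,-17.5,0,0,0,0,0.4],[0,0,0,0,0,0,0.4],[4,0,5,0,0,0,0.4],[4,0,5,0,0,0,0.4],[0,0,0,0,0,0,0.4]]'; python3 tgt.py; python3 -m handwheel '[[0,4,0,0,0,0,0.4],[0,4,0,0,0,0,0.4],[0,0,0,0,0,0,0.4]]';python3 -m handwheel '[[0,4,0,0,0,0,0.4],[0,3,0,0,0,0,0.4],[0,0,0,0,0,0,0.4]]'; python3 tgt.py; python3 -m handwheel '[[0,2.5,0,0,0,0,0.4],[0,0,0,0,0,0,0.4]]'; python3 tgt.py
```

```text
t: 17.32
ee_pos: [576.4, 25.6, 52.0]
orientation: [-0.157, 2.487, 0.05]
ft_force: [-0.3, 0.1, 0.4]
width: 52.7
grasp_force: 0.0
tip [ -0.9 -14.7   7.4]
t: 17.7
ee_pos: [576.7, 32.1, 53.9]
orientation: [-0.151, 2.484, 0.049]
ft_force: [-1.8, -9.7, 6.7]
width: 52.9
grasp_force: 5.2
t: 18.08
ee_pos: [575.8, 39.6, 53.8]
orientation: [-0.153, 2.484, 0.05]
ft_force: [-0.9, -5.9, 5.6]
width: 52.6
grasp_force: 3.7
tip [ 0.3 -0.7  9.2]
t: 18.32
ee_pos: [575.4, 41.8, 53.9]
orientation: [-0.152, 2.484, 0.049]
ft_force: [-2.1, -10.1, 7.5]
width: 52.5
grasp_force: 6.1
tip [0.3 1.6 9.3]
```

```bash
python3 -m handwheel '[[-7.3,0,-9.6,0,0,0,0.4],[0,-17.5,0,0,0,0,0.4],[0,0,0,0,0,0,0.4]]'; cat > prof.py <<'E'
import numpy as np,cv2
r=np.load('rect.npy')
hsv=cv2.cvtColor(r,cv2.COLOR_BGR2HSV).astype(int)
# edges where saturation jumps (steel<->brass/board) along x for y columns, along y for rows
for y in(-18,-14,-8,0,6):
    j=int((y+100)/.2); c=hsv[:,j-4:j+5].mean(1); x=-50+.2*np.arange(len(c))
    e=[(round(x[i],1),int(c[i-3,1]),int(c[i+3,1]),int(c[i-3,2]),int(c[i+3,2])) for i in range(3,len(c)-3) if abs(c[i+3,1]-c[i-3,1])>60 or abs(c[i+3,2]-c[i-3,2])>60]
    out=[];
    for k in e:
        if not out or k[0]-out[-1][0]>1.5: out.append(k)
    print(y,out)
E
python3 look.py; python3 prof.py
```

```text
t: 18.7
ee_pos: [577.2, 24.8, 65.6]
orientation: [-0.155, 2.485, 0.049]
ft_force: [0.4, -0.6, -0.3]
width: 52.9
grasp_force: 0.0
tip rel worm [ -0.1 -15.6  20.9]
-18 [(np.float64(-23.4), 22, 72, 234, 170), (np.float64(22.0), 36, 28, 155, 219)]
-14 [(np.float64(-23.4), 22, 88, 234, 168), (np.float64(-1.2), 187, 182, 145, 205), (np.float64(15.8), 188, 178, 159, 233), (np.float64(19.4), 138, 70, 213, 155)]
-8 [(np.float64(-23.4), 19, 98, 234, 156), (np.float64(29.4), 151, 87, 188, 209)]
0 [(np.float64(-23.6), 18, 74, 235, 175), (np.float64(-22.0), 132, 201, 149, 142), (np.float64(-13.8), 189, 187, 127, 200), (np.float64(0.8), 165, 104, 233, 159), (np.float64(18.8), 31, 93, 113, 135), (np.float64(30.4), 200, 133, 169, 192), (np.float64(32.0), 99, 24, 205, 233)]
6 [(np.float64(-23.4), 21, 93, 234, 168), (np.float64(-13.4), 184, 183, 140, 201), (np.float64(-1.4), 164, 107, 255, 182), (np.float64(29.4), 63, 124, 123, 144), (np.float64(31.2), 125, 62, 169, 221)]
```

Gap is about 45.3 mm (worm about 3.5), as expected. One more stroke.

```bash
python3 -m handwheel '[[4,0,5,0,0,0,0.4],[4,0,5,0,0,0,0.4],[0,0,0,0,0,0,0.4],[0,4,0,0,0,0,0.4],[0,4,0,0,0,0,0.4],[0,0,0,0,0,0,0.4]]';python3 -m handwheel '[[0,4,0,0,0,0,0.4],[0,3,0,0,0,0,0.4],[0,0,0,0,0,0,0.4]]'; python3 tgt.py; python3 -m handwheel '[[0,2,0,0,0,0,0.4],[0,0,0,0,0,0,0.4]]'; python3 tgt.py
```

```text
t: 19.5
ee_pos: [576.6, 31.0, 53.5]
orientation: [-0.148, 2.484, 0.048]
ft_force: [-2.3, -20.4, 10.9]
width: 52.6
grasp_force: 10.1
t: 19.88
ee_pos: [576.5, 37.6, 54.1]
orientation: [-0.146, 2.482, 0.048]
ft_force: [-2.2, -24.0, 14.7]
width: 52.3
grasp_force: 11.9
tip [ 0.9 -2.7  9.4]
t: 20.12
ee_pos: [576.3, 39.3, 54.2]
orientation: [-0.145, 2.482, 0.048]
ft_force: [-3.5, -26.5, 16.0]
width: 52.5
grasp_force: 13.1
tip [ 1.  -1.   9.6]
```

```bash
python3 -m handwheel '[[-7.3,0,-9.6,0,0,0,0.4],[-4,-16,-6,0,0,0,0.4],[0,0,0,0,0,0,0.4]]';python3 look.py; python3 prof.py; python3 - <<'E'
import cv2
r=cv2.imread('rect.png');print(r.shape);cv2.imwrite('pics/k.png',cv2.resize(r,(700,525)))
E
```

```text
t: 20.5
ee_pos: [576.5, 25.6, 72.2]
orientation: [-0.155, 2.484, 0.049]
ft_force: [0.6, -0.1, -0.8]
width: 52.4
grasp_force: 0.0
tip rel worm [ -0.7 -14.7  27.5]
-18 [(np.float64(-23.0), 20, 79, 232, 165), (np.float64(5.6), 185, 181, 168, 228), (np.float64(11.2), 169, 107, 199, 160)]
-14 [(np.float64(-23.0), 19, 71, 232, 168), (np.float64(-21.4), 128, 202, 144, 132), (np.float64(18.8), 156, 95, 223, 171), (np.float64(21.6), 33, 28, 146, 208)]
-8 [(np.float64(-23.0), 22, 73, 234, 173), (np.float64(29.0), 170, 110, 181, 203), (np.float64(30.6), 92, 29, 208, 231)]
0 [(np.float64(-23.0), 18, 106, 230, 163), (np.float64(-14.0), 182, 184, 132, 207), (np.float64(0.0), 160, 117, 241, 175), (np.float64(19.4), 44, 111, 118, 143), (np.float64(29.6), 202, 134, 169, 188), (np.float64(31.2), 102, 37, 199, 229)]
6 [(np.float64(-23.4), 20, 86, 232, 175), (np.float64(-14.0), 182, 186, 130, 195), (np.float64(-1.8), 153, 105, 255, 187), (np.float64(28.6), 32, 92, 116, 128), (np.float64(41.2), 18, 25, 239, 178)]
(525, 700, 3)
```

View pics/k.png

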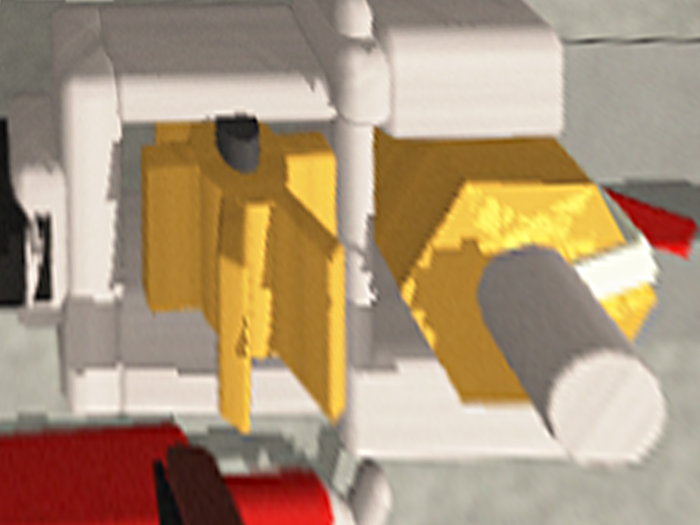

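The rectified view shows the rib at the top at (240,300), the sliding jaw's face at v≈136 and the fixed jaw's at v≈360, so the gap is about 44 mm. I'll give a short extra push on the top rib and watch the force.

```bash
python3 tgt.py -4.5,22 -4.5,9;  python3 -m handwheel '[[3,9,4,0,0,0,0.4],[0,0,0,0,0,0,0.4],[4.5,0,5.5,0,0,0,0.4],[4.5,0,5.5,0,0,0,0.4],[0,0,0,0,0,0,0.4]]'; python3 tgt.py
```

```text
tip [ -1.  -14.3  27.1]
t 20.55 shift [2.3 9.8 4.7] 
t 20.55 shift [10.2  9.8 15. ] 
t: 21.18
ee_pos: [576.2, 31.4, 55.0]
orientation: [-0.142, 2.48, 0.048]
ft_force: [-12.8, -34.1, 34.8]
width: 52.2
grasp_force: 22.7
tip [ 0.1 -8.8 10.4]
```

```bash
python3 -m handwheel '[[0,2,0,0,0,0,0.4],[0,2,0,0,0,0,0.4],[0,0,0,0,0,0,0.4]]'; python3 tgt.py;  python3 -m handwheel '[[0,2,0,0,0,0,0.4],[0,0,0,0,0,0,0.4]]'; python3 tgt.py
```

```text
t: 21.55
ee_pos: [576.1, 33.4, 55.7]
orientation: [-0.136, 2.479, 0.046]
ft_force: [-14.5, -49.4, 41.5]
width: 52.0
grasp_force: 31.1
tip [ 0.3 -6.8 11.1]
t: 21.8
ee_pos: [576.0, 34.9, 56.7]
orientation: [-0.134, 2.477, 0.046]
ft_force: [-21.2, -52.4, 53.5]
width: 52.1
grasp_force: 36.5
tip [ 0.5 -5.3 12. ]
```

High force with almost no motion means the jaws are tight on the slightly skewed nut. I'll lift and measure the rib angle, jaw gap and relative yaw numerically.

```bash
python3 -m handwheel '[[-7.3,0,-9.6,0,0,0,0.4],[-4,-12,-6,0,0,0,0.4],[0,0,0,0,0,0,0.4]]';python3 look.py; python3 prof.py; python3 - <<'E'
from h import *; from kin import E
import pickle
O=np.array([562.25,128.2,0]);S=E('z',.12)
r=cv2.imread('rect.png');hsv=cv2.cvtColor(r,cv2.COLOR_BGR2HSV)
m=((hsv[...,1]>110)&(hsv[...,0]>12)&(hsv[...,0]<32)&(hsv[...,2]>60)).astype(np.uint8);m[:,355:]=0
n,l,st,ce=cv2.connectedComponentsWithStats(m);k=1+np.argmax(st[1:,4]);m=(l==k);print(st[k])
w=pickle.load(open('wl.pkl','rb'));cam=S.T@(-np.array(w['R']).T@w['t']-O)
def lift(u,v,z):
    p=np.array([-50+.2*v,-100+.2*u,38.]);d=p-cam;return (cam+d*(z-cam[2])/d[2]).round(1)
for v in range(130,450,20):
    u=np.where(m[v])[0]
    if len(u): 
        seg=np.split(u,np.where(np.diff(u)>1)[0]+1); print(v,[(int(s[0]),int(s[-1])) for s in seg if len(s)>3])
# axle: dark pixels near v 115-160
d=(hsv[...,2]<75);
for v in (125,135,145,155,165):
    u=np.where(d[v,150:330])[0]+150; print('axle',v,u.min() if len(u) else None,u.max() if len(u) else None, lift(u.mean(),v,40) if len(u) else '')
print('cam',cam.round(0))
# jaw edge slope: first sat jump per column
for u in range(390,560,24):
    c=hsv[100:180,u,1].astype(int); print(u,100+int(np.argmax(c>60)),end='; ')
E
```

```text
t: 22.18
ee_pos: [575.1, 28.5, 71.9]
orientation: [-0.155, 2.485, 0.049]
ft_force: [-0.6, -0.1, 0.1]
width: 52.9
grasp_force: 0.0
tip rel worm [ -1.7 -11.7  27.3]
-18 [(np.float64(-23.4), 20, 83, 234, 162), (np.float64(11.8), 173, 109, 213, 188)]
-14 [(np.float64(-23.4), 20, 82, 235, 156), (np.float64(19.2), 151, 90, 214, 168)]
-8 [(np.float64(-23.4), 21, 77, 235, 171), (np.float64(-21.8), 129, 194, 152, 141), (np.float64(-12.0), 186, 180, 157, 218), (np.float64(29.0), 198, 133, 170, 194), (np.float64(30.6), 101, 39, 207, 229)]
0 [(np.float64(-23.4), 21, 82, 231, 173), (np.float64(-14.0), 182, 185, 132, 205), (np.float64(-0.2), 153, 124, 243, 181), (np.float64(20.4), 66, 129, 125, 152), (np.float64(30.0), 184, 116, 174, 195)]
6 [(np.float64(-23.4), 16, 106, 232, 165), (np.float64(-14.0), 186, 182, 135, 199), (np.float64(-1.8), 180, 118, 248, 191), (np.float64(-0.2), 81, 13, 161, 120), (np.float64(31.2), 75, 40, 144, 205), (np.float64(40.8), 14, 23, 252, 186)]
[  137   122   207   317 45215]
130 [(138, 214), (257, 272)]
150 [(138, 216), (258, 315)]
170 [(138, 232), (253, 338)]
190 [(138, 342)]
210 [(138, 342)]
230 [(139, 342)]
250 [(139, 343)]
270 [(140, 343)]
290 [(164, 343)]
310 [(193, 343)]
330 [(194, 330)]
350 [(194, 330)]
370 [(193, 234), (273, 330)]
390 [(194, 227), (285, 329)]
410 [(208, 222), (296, 330)]
430 [(307, 327)]
axle 125 216 257 [-27.2 -53.5  40. ]
axle 135 215 256 [-25.3 -53.7  40. ]
axle 145 215 237 [-23.3 -55.6  40. ]
axle 155 219 236 [-21.3 -55.3  40. ]
axle 165 227 239 [-19.4 -54.2  40. ]
cam [-157. -102.  155.]
390 135; 414 136; 438 136; 462 136; 486 136; 510 136; 534 135; 558 140;
```

The rib angle shows the worm has not moved under about 50 N, so the jaws are tight on the nut. The visible edges are rounded, which explains the wider apparent gap. Next I'll locate the handle and lantern and plan hooking the handle with shut, leaned fingers.

```bash
python3 -m handwheel '[[0,-25,-45,0,0,0,1],[0,-25,-45,0,0,0,1],[0,-20,0,0,0,0,1],[0,0,0,0,0,0,1]]'; cat > hand.py <<'E'
from h import *; from kin import *
import pickle
O=np.array([562.25,128.2,0]);S=E('z',.12)
def rect(w,z,xs,ys):
    M=np.array([[proj(w,O+S@np.array([x,y,z])) for y in ys] for x in xs],np.float32)
    return cv2.remap(w['frame'],M[...,0],M[...,1],cv2.INTER_LINEAR)
if __name__=='__main__':
    w=get('wrist');pickle.dump(w,open('wh.pkl','wb'))
    xs=np.arange(-130,80,.5);ys=np.arange(-215,-70,.5)
    hs=cv2.cvtColor(rect(w,36,xs,ys),cv2.COLOR_BGR2HSV)
    blk=(hs[...,2]<50).astype(np.uint8)
    n,l,st,ce=cv2.connectedComponentsWithStats(blk)
    for k in range(1,n):
        if st[k,4]>300: print('black x',xs[st[k,1]],xs[min(len(xs)-1,st[k,1]+st[k,3])],'y',ys[st[k,0]],ys[min(len(ys)-1,st[k,0]+st[k,2])],st[k,4])
    for y in(-185,-165,-150,-130,-115):
        j=int((y+215)/.5);v=np.where(blk[:,j])[0];s=np.split(v,np.where(np.diff(v)>1)[0]+1);print(y,[(xs[a[0]],xs[a[-1]]) for a in s if len(a)>8])
    red=((hs[...,1]>150)&((hs[...,0]<8)|(hs[...,0]>172)))
    for y in(-185,-165,-150,-130):
        v=np.where(red[:,int((y+215)/.5)])[0];print('red',y,xs[v.min()] if len(v) else '',xs[v.max()] if len(v) else '')
E
python3 hand.py
```

```text
t: 22.72
ee_pos: [540.3, -34.8, 129.6]
orientation: [-0.156, 2.483, 0.058]
ft_force: [-0.0, -0.4, -0.7]
width: 16.1
grasp_force: 0.0
black x -22.5 14.5 y -177.0 -94.0 11331
-185 []
-165 [(np.float64(-21.5), np.float64(13.5))]
-150 [(np.float64(-21.5), np.float64(13.5))]
-130 [(np.float64(-22.0), np.float64(13.5))]
-115 [(np.float64(-22.0), np.float64(13.5))]
red -185 67.5 67.5
red -165 48.5 79.5
red -150 48.0 79.5
red -130 46.5 79.5
```

```bash
python3 - <<'E'
from hand import *
o,T=state();q=np.array(o['qpos']);x=np.array(o['ee_pos']);print(q.round(2),o['width'])
T3=TS(.65,0)
A=O+S@[36,-155,80.];B=O+S@[36,-155,34.];C=O+S@[29,-155,34.]
for X in(A,B,C): print('shift',(T3.T@(X-x)).round(1)); q=trace(x,T3,X,T3,q,2); x=X
print('arc')
qq=q
for th in np.arange(.1,.85,.1):
    Rz=E('z',-th);X=O+Rz@(C-O); qq,c=ik(X,Rz@T3,qq); print(round(th,1),qq.round(2).tolist(),'BAD' if c>1e-6 else '')
print('arc, fixed orient')
qq=q
for th in np.arange(.1,.85,.1):
    Rz=E('z',-th);X=O+Rz@(C-O); qq,c=ik(X,T3,qq); print(round(th,1),qq.round(2).tolist(),'BAD' if c>1e-6 else '')
E
```

```text
[-0.2   0.36  2.29  2.17  0.24  2.27] 12.573930256789385
shift [-31.8   3.6  86.1]
[-0.16, 0.45, 2.22, 2.34, 0.23, 2.13] 
[-0.13, 0.54, 2.15, 2.44, 0.23, 2.06] 
shift [27.8  0.  36.6]
[-0.13, 0.59, 2.15, 2.56, 0.28, 1.93] 
[-0.13, 0.64, 2.15, 2.65, 0.32, 1.84] 
shift [ 5.6 -0.  -4.2]
[-0.13, 0.64, 2.15, 2.65, 0.33, 1.84] 
[-0.13, 0.64, 2.16, 2.66, 0.33, 1.83] 
arc
0.1 [-0.1, 0.63, 2.2, 2.92, 0.34, 1.68] 
0.2 [-0.07, 0.63, 2.23, 3.17, 0.37, 1.56] 
0.3 [-0.02, 0.62, 2.26, 3.39, 0.4, 1.47] 
0.4 [0.03, 0.62, 2.28, 3.6, 0.43, 1.4] 
0.5 [0.09, 0.62, 2.3, 3.8, 0.46, 1.34] 
0.6 [0.15, 0.62, 2.31, 4.0, 0.49, 1.3] 
0.7 [0.21, 0.62, 2.31, 4.19, 0.52, 1.26] 
0.8 [0.27, 0.62, 2.3, 4.38, 0.55, 1.22] 
arc, fixed orient
0.1 [-0.15, 0.64, 2.19, 2.66, 0.35, 1.81] 
0.2 [-0.16, 0.63, 2.22, 2.67, 0.38, 1.78] 
0.3 [-0.17, 0.63, 2.25, 2.69, 0.41, 1.76] 
0.4 [-0.17, 0.62, 2.29, 2.71, 0.43, 1.73] 
0.5 [-0.17, 0.62, 2.32, 2.73, 0.46, 1.7] 
0.6 [-0.17, 0.62, 2.35, 2.76, 0.49, 1.68] 
0.7 [-0.16, 0.62, 2.38, 2.79, 0.52, 1.65] 
0.8 [-0.15, 0.62, 2.41, 2.83, 0.55, 1.63]
```

```bash
python3 -m handwheel '[[-16,2,43,0,0,0,1],[-16,2,43,0,0,0,1],[0,0,0,0,0,0,1],[0,0,0,0,0,0,1]]'; python3 - <<'E'
from hand import *
T3=TS(.65,0)
for p in([36,-155,34],[29,-155,34]): to(O+S@np.array(p,float),T3)
E
```

```text
t: 23.28
ee_pos: [615.1, -19.3, 79.6]
orientation: [-0.159, 2.486, 0.059]
ft_force: [-2.9, 0.9, -4.3]
width: 0.3
grasp_force: 0.0
t 23.27 shift [26.7 -2.4 37. ] turn [0.008 0.001 0.005] 
t 23.27 shift [32.3 -2.4 32.7] turn [0.008 0.001 0.005]
```

```bash
python3 -m handwheel '[[13,-1,18,0.008,0,0.005,1],[13.5,-1,18.5,0,0,0,1],[0,0,0,0,0,0,1]]'; python3 -m handwheel '[[3,0,-2,0,0,0,1],[3,0,-2.2,0,0,0,1],[0,0,0,0,0,0,1]]'
```

```text
t: 23.65
ee_pos: [617.3, -22.0, 35.5]
orientation: [-0.146, 2.485, 0.051]
ft_force: [-0.2, 0.7, -0.1]
width: 0.5
grasp_force: 0.0
t: 24.02
ee_pos: [610.9, -23.1, 36.4]
orientation: [-0.147, 2.482, 0.05]
ft_force: [0.6, 0.4, 0.7]
width: 0.3
grasp_force: 0.0
```

```bash
python3 -m handwheel '[[6.2,-1.3,-4.7,0.03,0,0.04,1],[6.2,-1.3,-4.7,0.03,0,0.04,1],[6.2,-1.3,-4.7,0.03,0,0.04,1],[0,0,0,0,0,0,1]]'; python3 -m handwheel '[[6.2,-1.3,-4.7,0.03,0,0.04,1],[6.2,-1.3,-4.7,0.03,0,0.04,1],[6.2,-1.3,-4.7,0.03,0,0.04,1],[6.2,-1.3,-4.7,0.03,0,0.04,1],[0,0,0,0,0,0,1]]'
cat > stripe.py <<'E'
from hand import *
import sys
for name in sys.argv[1:]:
    w=get(name)
    xs=np.arange(-60,60,.4);ys=np.arange(-40,80,.4)
    # mark at z=18
    hs=cv2.cvtColor(rect(w,18.2,xs,ys),cv2.COLOR_BGR2HSV)
    red=((hs[...,1]>120)&((hs[...,0]<8)|(hs[...,0]>172))&(hs[...,2]>60));X,Y=np.meshgrid(xs,ys,indexing='ij')
    sel=red&(np.hypot(X-16,Y-44)<30)
    if sel.sum()>5: print(name,'mark',X[sel].mean().round(1),Y[sel].mean().round(1),sel.sum(),'ang',np.arctan2(X[sel].mean(),Y[sel].mean()).round(3))
    hs=cv2.cvtColor(rect(w,44.2,xs,ys),cv2.COLOR_BGR2HSV)
    r=np.hypot(X,Y); wh=(hs[...,1]<60)&(hs[...,2]>150)&(r<23)&(r>12)
    n,l,st,ce=cv2.connectedComponentsWithStats(wh.astype(np.uint8))
    for k in range(1,n):
        if st[k,4]>25:
            s=l==k; print(name,'white',X[s].mean().round(1),Y[s].mean().round(1),st[k,4],'ang',np.arctan2(X[s].mean(),Y[s].mean()).round(3))
    br=(hs[...,1]>110)&(hs[...,0]>12)&(hs[...,0]<32); br&=r<30
    print('brass centroid',X[br].mean().round(1),Y[br].mean().round(1), 'ext x',X[br].min(),X[br].max(),'y',Y[br].min(),Y[br].max())
E
python3 stripe.py wrist top; python3 hand.py | head -8
```

```text
t: 24.52
ee_pos: [589.1, -28.3, 36.6]
orientation: [0.039, 2.484, -0.011]
ft_force: [1.5, -1.9, 3.4]
width: 0.2
grasp_force: 1.7
t: 25.15
ee_pos: [558.2, -30.3, 36.5]
orientation: [0.288, 2.469, -0.092]
ft_force: [1.9, -3.6, 5.6]
width: 0.9
grasp_force: 2.8
wrist white 21.2 -6.4 97 ang 1.864
brass centroid -6.5 -12.9 ext x -29.600000000000108 21.59999999999971 y -29.600000000000037 7.599999999999831
top mark 15.4 47.9 1342 ang 0.31
top white -1.9 17.1 469 ang -0.113
brass centroid -2.1 0.9 ext x -23.60000000000013 19.59999999999971 y -19.200000000000074 24.39999999999978
black x -79.0 79.5 y -215.0 -83.0 42197
-185 [(np.float64(0.5), np.float64(37.5)), (np.float64(71.0), np.float64(79.5))]
-165 [(np.float64(-61.5), np.float64(-40.5)), (np.float64(-9.0), np.float64(-4.5)), (np.float64(0.5), np.float64(5.5)), (np.float64(9.0), np.float64(79.5))]
-150 [(np.float64(-77.5), np.float64(-34.5)), (np.float64(14.0), np.float64(79.5))]
-130 [(np.float64(-71.0), np.float64(-29.0)), (np.float64(22.0), np.float64(79.5))]
-115 [(np.float64(-66.0), np.float64(-25.0)), (np.float64(27.5), np.float64(79.5))]
red -185  
red -165 -30.5 8.5
```

```bash
python3 -m handwheel '[[6.2,-1.3,-4.7,0.03,0,0.04,1],[6.2,-1.3,-4.7,0.03,0,0.04,1],[6.2,-1.3,-4.7,0.03,0,0.04,1],[6.2,-1.3,-4.7,0.03,0,0.04,1],[6.2,-1.3,-4.7,0.03,0,0.04,1],[0,0,0,0,0,0,1]]'
python3 - <<'E'
from hand import *
o,T=state();print(o['qpos'].round(2)); r=S.T@(o['ee_pos']-O);print('tool ang',np.arctan2(-r[0],-r[1])+np.arctan2(29,155))
w=get('wrist'); P=[proj(w,O+S@np.array(p)) for p in([0,0,44],[0,0,58],[16.5,44,18])];print(np.round(P))
E
python3 stripe.py top; python3 hand.py | sed -n 2,6p
```

```text
t: 26.05
ee_pos: [519.4, -24.0, 36.3]
orientation: [0.597, 2.422, -0.194]
ft_force: [1.2, -4.7, 7.3]
width: 0.7
grasp_force: 3.8
[0.14 0.62 2.3  3.98 0.49 1.31]
tool ang 0.579142474626103
[[546. 234.]
 [555. 255.]
 [580. 190.]]
top mark 15.4 48.1 1307 ang 0.31
top white 1.4 16.9 476 ang 0.084
brass centroid -3.0 1.0 ext x -24.000000000000128 19.59999999999971 y -16.800000000000082 22.799999999999777
-185 [(np.float64(-49.0), np.float64(-13.0)), (np.float64(6.0), np.float64(79.5))]
-165 [(np.float64(-27.5), np.float64(79.5))]
-150 [(np.float64(-95.0), np.float64(-79.5)), (np.float64(-26.0), np.float64(79.5))]
-130 [(np.float64(-114.5), np.float64(-67.0)), (np.float64(-10.0), np.float64(79.5))]
-115 [(np.float64(-105.0), np.float64(-57.5)), (np.float64(1.0), np.float64(11.5))]
```

```bash
python3 -m handwheel '[[6.2,-1.3,-4.7,0.03,0,0.04,1],[6.2,-1.3,-4.7,0.03,0,0.04,1],[0,0,0,0,0,0,1]]'
python3 stripe.py top
python3 -m handwheel '[[-10,0,2,0,0,0,1],[-20,0,-30,0,0,0,1],[-20,0,-30,0,0,0,1],[-20,0,-30,0,0,0,1],[0,0,0,0,0,0,1]]'
python3 - <<'E'
from hand import *
o,T=state();print(o['qpos'].round(2))
w=get('wrist'); P=[proj(w,O+S@np.array(p)) for p in([0,0,44],[0,0,58],[16.5,44,18])];print(np.round(P))
E
python3 stripe.py wrist
```

```text
t: 26.58
ee_pos: [504.5, -18.9, 36.2]
orientation: [0.719, 2.394, -0.234]
ft_force: [1.6, -5.0, 8.9]
width: 0.6
grasp_force: 4.2
top mark 15.3 47.8 1332 ang 0.31
top white 3.2 17.0 460 ang 0.186
brass centroid -3.2 1.0 ext x -23.60000000000013 19.59999999999971 y -17.20000000000008 23.199999999999775
t: 27.25
ee_pos: [497.8, -33.1, 127.3]
orientation: [0.701, 2.374, -0.204]
ft_force: [-0.2, -0.2, -0.2]
width: 0.7
grasp_force: 0.0
[0.16 0.36 2.34 4.45 0.42 0.9 ]
[[503. 128.]
 [511. 141.]
 [533. 100.]]
wrist mark 18.6 47.1 1766 ang 0.376
wrist white 12.9 8.3 1935 ang 1.0
wrist white 17.9 -13.0 104 ang 2.201
brass centroid -9.6 -3.8 ext x -29.600000000000108 21.199999999999704 y -25.60000000000005 21.99999999999978
```

```bash
python3 -m handwheel '[[0,0,-10,-0.09,0,-0.12,1],[0,0,0,-0.09,0,-0.12,1],[0,0,0,-0.09,0,-0.12,1],[0,0,0,-0.09,0,-0.12,1],[0,0,0,0,0,0,1]]'; python3 - <<'E'
from hand import *
o,T=state();q=np.array(o['qpos']);print(q.round(3));T3=TS(.65,0);x=np.array(o['ee_pos'])
X=O+S@[-50,-10,140.];to(X,T3);trace(x,T,X,T3,q,4)
E
```

```text
t: 27.98
ee_pos: [499.0, -31.1, 136.4]
orientation: [0.205, 2.433, -0.052]
ft_force: [-0.3, -0.3, 1.2]
width: -0.1
grasp_force: 0.0
[-0.049  0.316  2.407  3.354  0.287  1.464]
t 27.98 shift [  5.7 144.   -6.3] turn [-0.163  0.053 -0.23 ] 
[0.03, 0.31, 2.39, 3.4, 0.26, 1.42] 
[0.1, 0.31, 2.38, 3.46, 0.23, 1.36] 
[0.17, 0.31, 2.35, 3.52, 0.19, 1.3] 
[0.23, 0.31, 2.32, 3.59, 0.16, 1.22]
```

```bash
python3 -m handwheel '[[1,36,-2,0,0,0,1],[1,36,-2,0,0,0,1],[1,36,-2,0,0,0,1],[0,0,0,0,0,0,1],[0,0,0,0,0,0,1]]'; python3 - <<'E'
from hand import *
w=get('wrist');pickle.dump(w,open('wn.pkl','wb'))
cam=S.T@(-np.array(w['R']).T@w['t']-O);print('cam',cam.round(0),[np.round(proj(w,O+S@np.array(p))) for p in([0,0,44.],[0,0,58.],[16.5,44,18.])])
xs=np.arange(-60,60,.4);ys=np.arange(-40,80,.4);X,Y=np.meshgrid(xs,ys,indexing='ij')
hs=cv2.cvtColor(rect(w,18.2,xs,ys),cv2.COLOR_BGR2HSV)
s=((hs[...,1]>120)&((hs[...,0]<8)|(hs[...,0]>172))&(hs[...,2]>60))&(np.hypot(X-16,Y-44)<30)
p=np.column_stack([X[s],Y[s]]);print('mark',p.mean(0),len(p),'ext',np.percentile(p,[2,98],0).round(1).tolist())
for z,name in((58.2,'bolt'),(44.2,'nut')):
    hs=cv2.cvtColor(rect(w,z,xs,ys),cv2.COLOR_BGR2HSV)
    wh=(hs[...,1]<50)&(hs[...,2]>170)&(np.hypot(X,Y)<40)
    n,l,st,ce=cv2.connectedComponentsWithStats(wh.astype(np.uint8))
    for k in range(1,n):
        if st[k,4]>60:
            c=np.column_stack([X[l==k],Y[l==k]]);m=c.mean(0);v=np.linalg.svd(c-m,full_matrices=False)
            print(name,m.round(1),st[k,4],'axis',v[2][0].round(2),(2*v[1]/np.sqrt(len(c))).round(1))
    br=(hs[...,1]>110)&(hs[...,0]>12)&(hs[...,0]<32)&(np.hypot(X,Y)<32)
    if z<50: 
        out=rect(w,z,xs,ys); 
        # coarse map of nut top: S steel/white W, B bright brass, d dark brass
        for i in range(int((-34+60)/.4),int((34+60)/.4),6):
            print(''.join('W' if (hs[i,j,1]<50 and hs[i,j,2]>170) else 'B' if br[i,j] and hs[i,j,2]>150 else 'b' if br[i,j] else 'r' if hs[i,j,1]>120 else '.' for j in range(int(10/.4),int(100/.4),3)), round(xs[i],1))
E
```

```text
t: 28.6
ee_pos: [509.8, 77.1, 141.4]
orientation: [0.203, 2.432, -0.051]
ft_force: [-0.6, -0.9, -0.7]
width: 0.3
grasp_force: 0.0
cam [-214.   -2.  217.] [array([350., 176.]), array([353., 189.]), array([394., 157.])]
mark [17.82848694 44.54135042] 2029 ext [[9.6, 28.8], [26.0, 60.4]]
bolt [-19.9 -30. ] 714 axis [ 0.92 -0.4 ] [9.  5.1]
bolt [12.3  3.7] 16717 axis [ 0.02 -1.  ] [37.6 27.3]
nut [-30.1  15.4] 2047 axis [0.52 0.85] [18.   6.2]
nut [-14.  -28.1] 2180 axis [ 0.84 -0.54] [29.   6.6]
nut [21.8  2.5] 9682 axis [ 0.14 -0.99] [33.7 18.2]
rrrrrrrrrr.WWWWW.rrrrrrrrr.WWWWWWWWWWWWWWWWWWWWWWWWWWWW.................... -34.0
rrrrrrrrrWWWWWW.rrrrrbbbbbbBB.WWWWWWWWWWWWWWWWWWWWWWWW..................... -31.6
rrrrrrr.WWWWW.rbbbbbbbbbbbbBBBBBWWWWWWWWWWWWWWWWWWWWW...................... -29.2
rrrrrrWWWWWWBbbbbbbbbbbbbbbBBBBBBB.WWWWWWWWWWWWWWWWW....................... -26.8
rrrr.WWWWW.bbbbbbbbbbbbbbbbBBBBBBBBBB.WWWWWWWWWWWW......................... -24.4
rrrWWWW..bbbbbbbbbbbbbBBBBBBBBBBBBBBBBB.WWWWWWWWW.......................... -22.0
r.WWW....bbbbbbbbbBBBBBBBBBBBBBBBBBBBBBBBB.WWW.rrrr.......
[... 1105 characters left out ...]
WWWWWWBBBBBBBB.WWWWWWWWW.WWWWW.WW...WWWW..WWWWW 14.0
WWWWWWWWWWWWWW.BbWWWWWWWWWWWWWWWWW.BBB.W..WWWWWWWWWWWWWWWWWWWWWWWWWWWWWWWWW 16.4
WWWWWWWWWWWWWWWWWWWWWWWWWWWWWWWWWWWWWWWWWWWWWWWWWWWWW..WWWWWWWWWWWWWWWWWWWW 18.8
WWWWWWWWWWWWWWWWWWWWWWWWWWWWWWWWWWWWWWWWWWWWWWWWWWWWWW.WWWWWWWWWWWWW.WWWWWW 21.2
WWWWWWWWWWWWWWWWWWWWWWWWWWWWWWWWWWWWWWWWWWWWWWWWWWWWWWWWWWWWWWWWWWWWWWWWWWW 23.6
WWWWWWWWWWWWWWWWWWWWWWWWWWWWWWWWWWWWWWWWWWWWWWWWWWWWWWWWWWWWWWWWWWWWWWWWWWW 26.0
WWWWWW.WWWWWWWWWWWWWWWWWWWWWWWWWWWWWWWWWWW.WWWWWWWWWWWWWWWWWWWWWWWWWW.WWWWW 28.4
.WWWWWW....WWWWWWWWWWWW..WWWWWWWWWWWWWWWWWWWWWWWWWWWWWWWWWWWWWWWWWWWWWWWWWW 30.8
...WWWW......WWWWWWWWWWWWWWWWWWWWWWWWWWWW...WWWWWWWWWWWWWWWWWW.WWWWWWWWWWWW 33.2
```

```bash
cat > fin.py <<'E'
from hand import *
def measure(w):
    xs=np.arange(-40,60,.2);ys=np.arange(-40,80,.2);X,Y=np.meshgrid(xs,ys,indexing='ij')
    hs=cv2.cvtColor(rect(w,18.2,xs,ys),cv2.COLOR_BGR2HSV)
    s=((hs[...,1]>120)&((hs[...,0]<8)|(hs[...,0]>172))&(hs[...,2]>60))&(np.hypot(X-16,Y-44)<24)
    (c,sz,a)=cv2.minAreaRect(np.column_stack([X[s],Y[s]]).astype(np.float32));print('mark',np.round(c,1),np.round(sz,1))
    p=np.column_stack([X[s],Y[s]]);v=np.linalg.svd(p-p.mean(0),full_matrices=False)[2][0];v*=np.sign(v[1]);print('mark line ang',np.arctan2(*v).round(3),'radial',np.arctan2(*c).round(3))
    hs=cv2.cvtColor(rect(w,44.1,xs,ys),cv2.COLOR_BGR2HSV)
    wh=(hs[...,1]<60)&(hs[...,2]>170)
    # walk stripe: for each y, white run centre in x near expected
    pts=[]
    for y in np.arange(13,21.1,.4):
        j=int(round((y+40)/.2));i=np.where(wh[int((-6+40)/.2):int((16+40)/.2),j])[0]
        if len(i):
            seg=max(np.split(i,np.where(np.diff(i)>1)[0]+1),key=len);pts.append((y,-6+.2*seg.mean(),len(seg)*.2))
    pts=np.array(pts);g=pts[np.abs(pts[:,2]-np.median(pts[:,2]))<1.2];k=np.polyfit(g[:,0],g[:,1],1)
    print('stripe line ang',np.arctan(k[0]).round(3),'x at y=0',k[1].round(2),'radial',np.arctan(np.polyval(k,17)/17).round(3),'width',np.median(pts[:,2]).round(1),len(g))
if __name__=='__main__': 
    import sys
    measure(pickle.load(open('wn.pkl','rb')) if len(sys.argv)>1 else get('wrist'))
E
python3 fin.py old; python3 - <<'E'
from hand import *
w=pickle.load(open('wn.pkl','rb'))
xs=np.arange(-60,70,.5);ys=np.arange(-200,60,.5)
hs=cv2.cvtColor(rect(w,38,xs,ys),cv2.COLOR_BGR2HSV);blk=(hs[...,2]<50)
for y in(-150,-140,-130,-120,-110,-100,-90):
    v=np.where(blk[:,int((y+200)/.5)])[0];s=np.split(v,np.where(np.diff(v)>1)[0]+1);print(y,[(xs[a[0]],xs[a[-1]]) for a in s if len(a)>8])
E
```

```text
mark [17.9 44.5] [34.9 10. ]
mark line ang 0.339 radial 0.382
stripe line ang 0.305 x at y=0 0.76 radial 0.345 width 7.6 19
-150 []
-140 []
-130 []
-120 []
-110 []
-100 []
-90 []
```

The stripe is about 0.035 rad short of the mark. I'll go back to the same hook pose and add that small amount.

```bash
python3 - <<'E'
from hand import *
o,T=state();q=np.array(o['qpos']);x=np.array(o['ee_pos'])
Te=Ro.from_rotvec([.719,2.394,-.234]).as_matrix();e=np.array([504.5,-18.9,36.2])
a1=e+Te@[-10,0,2]; a0=a1+[0,0,42]; p1=a0+[-5,0,50]
def go(X,T2):
    global q,x,T
    print('shift',(T.T@(X-x)).round(1),'turn',Ro.from_matrix(T.T@T2).as_rotvec().round(3)); q=trace(x,T,X,T2,q,3); x,T=X,T2
go(x+S@[-20,-110,0.],T);go(a0,T);go(a0,Te);go(a1,Te);go(e,Te)
E
```

```text
shift [  -9.8 -111.2    5.9] turn [0. 0. 0.]
[0.18, 0.31, 2.37, 3.89, 0.3, 1.12] 
[0.06, 0.31, 2.39, 3.63, 0.28, 1.28] 
[-0.06, 0.3, 2.4, 3.34, 0.27, 1.47] 
shift [32.6 11.4 49.6] turn [0. 0. 0.]
[-0.05, 0.37, 2.4, 3.33, 0.33, 1.49] 
[-0.04, 0.43, 2.4, 3.32, 0.39, 1.51] 
[-0.02, 0.49, 2.39, 3.31, 0.45, 1.53] 
shift [0. 0. 0.] turn [0.27  0.039 0.321]
[0.06, 0.49, 2.37, 3.67, 0.43, 1.37] 
[0.13, 0.49, 2.34, 4.04, 0.43, 1.19] 
[0.19, 0.49, 2.3, 4.39, 0.46, 1.01] 
shift [25.7 -0.3 33.3] turn [0. 0. 0.]
[0.19, 0.53, 2.3, 4.31, 0.47, 1.1] 
[0.19, 0.57, 2.3, 4.25, 0.49, 1.17] 
[0.19, 0.61, 2.29, 4.19, 0.51, 1.24] 
shift [10. -0. -2.] turn [0. 0. 0.]
[0.19, 0.61, 2.3, 4.18, 0.51, 1.25] 
[0.2, 0.61, 2.3, 4.18, 0.52, 1.27] 
[0.2, 0.62, 2.31, 4.17, 0.52, 1.28]
```

```bash
python3 -m handwheel '[[-3,-37,2,0,0,0,1],[-3,-37,2,0,0,0,1],[-3,-37,2,0,0,0,1],[16,6,25,0,0,0,1],[17,5,24.5,0,0,0,1],[0,0,0,0.09,0.013,0.107,1],[0,0,0,0.09,0.013,0.107,1],[0,0,0,0.09,0.013,0.107,1],[0,0,0,0,0,0,1],[0,0,0,0,0,0,1]]'; python3 - <<'E'
from hand import *
o,T=state();print(o['qpos'].round(2))
Te=Ro.from_rotvec([.719,2.394,-.234]).as_matrix();e=np.array([504.5,-18.9,36.2])
to(e+Te@[-10,0,2],Te)
E
```

```text
t: 29.9
ee_pos: [514.6, -25.0, 83.7]
orientation: [0.594, 2.403, -0.196]
ft_force: [0.2, 0.1, -0.5]
width: 0.4
grasp_force: 0.0
[0.15 0.49 2.32 4.14 0.44 1.14]
t 29.9 shift [29.  -0.6 31.9] turn [0.063 0.018 0.077]
```

```bash
python3 -m handwheel '[[0,0,0,0.063,0.018,0.077,1],[14,0,16,0,0,0,1],[14,0,15.5,0,0,0,1],[0,0,0,0,0,0,1]]'; python3 - <<'E'
from hand import *
o,T=state();print(o['qpos'].round(2))
Te=Ro.from_rotvec([.719,2.394,-.234]).as_matrix();e=np.array([504.5,-18.9,36.2])
to(e,Te)
for d in (.035,.05):
    Rz=E('z',-d);to(O+Rz@(e-O),Rz@Te)
E
```

```text
t: 30.4
ee_pos: [511.5, -23.3, 40.5]
orientation: [0.72, 2.396, -0.237]
ft_force: [-0.5, 0.7, 0.2]
width: 0.4
grasp_force: 0.0
[0.19 0.61 2.29 4.2  0.5  1.23]
t 30.4 shift [ 9.2 -0.1 -1.6] turn [-0.002 -0.002  0.001] 
t 30.4 shift [13.5 -1.2 -4.9] turn [ 0.019 -0.002  0.029] 
t 30.4 shift [15.3 -1.6 -6.3] turn [ 0.028 -0.002  0.04 ]
```

```bash
python3 -m handwheel '[[5,0,-1,0,0,0,1],[4,0,-1,0,0,0,1],[0,0,0,0,0,0,1]]'; python3 stripe.py top | grep top;  python3 -m handwheel '[[4.4,-1,-3.2,0.02,0,0.028,1],[0,0,0,0,0,0,1],[0,0,0,0,0,0,1]]'; python3 stripe.py top | grep top
```

```text
t: 30.78
ee_pos: [505.6, -17.7, 38.3]
orientation: [0.721, 2.393, -0.234]
ft_force: [0.3, 0.0, -0.2]
width: 0.3
grasp_force: 0.0
top mark 15.4 48.0 1325 ang 0.31
top white 3.2 16.9 453 ang 0.185
t: 31.2
ee_pos: [501.5, -15.8, 38.3]
orientation: [0.763, 2.381, -0.247]
ft_force: [1.1, -1.1, 4.3]
width: 0.4
grasp_force: 2.2
top mark 15.4 48.0 1326 ang 0.311
top white 3.4 16.7 506 ang 0.201
```

```bash
python3 -m handwheel '[[2.7,-0.6,-2,0.012,0,0.016,1],[0,0,0,0,0,0,1],[0,0,0,0,0,0,1]]'; python3 stripe.py top | grep top; python3 -m handwheel '[[-12,0,2,0,0,0,1],[-12,0,-18,-0.06,0,-0.08,1],[-12,0,-18,-0.09,0,-0.12,1],[0,0,-40,-0.09,0,-0.12,1],[0,0,0,-0.09,0,-0.12,1],[0,0,0,-0.09,0,-0.12,1],[0,0,0,0,0,0,1]]'; python3 - <<'E'
from hand import *
o,T=state();print(o['qpos'].round(2))
X=np.array([509.8,77.1,141.4]);to(X,Ro.from_rotvec([.203,2.432,-.051]).as_matrix())
E
```

```text
t: 31.62
ee_pos: [498.6, -14.6, 38.3]
orientation: [0.787, 2.373, -0.255]
ft_force: [4.0, -3.6, 4.9]
width: 0.6
grasp_force: 3.5
top mark 15.5 48.2 1331 ang 0.311
top white 3.6 16.7 491 ang 0.213
t: 32.55
ee_pos: [484.0, -11.4, 119.8]
orientation: [0.091, 2.471, -0.029]
ft_force: [-0.2, -0.4, -0.5]
width: 0.6
grasp_force: 0.0
[-0.03  0.34  2.43  3.22  0.3   1.53]
t 32.55 shift [-28.4  90.2  -4.9] turn [ 0.043 -0.034  0.077]
```

```bash
python3 -m handwheel '[[-9,30,-2,0.04,-0.03,0.077,1],[-9,30,-2,0,0,0,1],[-10,30,-1,0,0,0,1],[0,0,0,0,0,0,1],[0,0,0,0,0,0,1]]'; python3 fin.py; python3 - <<'E'
from hand import *
w=get('wrist');pickle.dump(w,open('wj.pkl','wb'))
# jaw gap across wrench at rotated yaw: sample profile through nut along wrench x, several wrench y
for th in (.58,.62,.66):
    Sw=S@E('z',-th)
    ys=[-22,-14,-8]
    print(th)
    for y in ys:
        xs=np.arange(-45,50,.25);M=np.array([[proj(w,O+Sw@np.array([x,y,38.]))  for x in xs]],np.float32)
        c=cv2.cvtColor(cv2.remap(w['frame'],M[...,0],M[...,1],cv2.INTER_LINEAR),cv2.COLOR_BGR2HSV)[0].astype(int)
        b=(c[:,1]>100)
        e=np.where(np.diff(b.astype(int))!=0)[0];print(y,[(xs[i],'in' if b[i+1] else 'out') for i in e])
E
```

```text
t: 33.17
ee_pos: [511.2, 67.0, 140.4]
orientation: [0.162, 2.444, -0.038]
ft_force: [0.3, 0.2, -0.2]
width: 0.5
grasp_force: 0.0
mark [17.9 44.7] [35.1  9.8]
mark line ang 0.319 radial 0.38
stripe line ang 0.321 x at y=0 1.05 radial 0.375 width 7.4 18
0.58
-22 [(np.float64(-26.75), 'in'), (np.float64(7.25), 'out')]
-14 [(np.float64(-24.25), 'in'), (np.float64(20.25), 'out')]
-8 [(np.float64(-23.75), 'in'), (np.float64(27.5), 'out')]
0.62
-22 [(np.float64(-25.75), 'in'), (np.float64(7.75), 'out')]
-14 [(np.float64(-23.75), 'in'), (np.float64(19.5), 'out')]
-8 [(np.float64(-23.25), 'in'), (np.float64(27.5), 'out')]
0.66
-22 [(np.float64(-24.25), 'in'), (np.float64(8.25), 'out')]
-14 [(np.float64(-23.0), 'in'), (np.float64(19.0), 'out')]
-8 [(np.float64(-23.0), 'in'), (np.float64(27.0), 'out')]
```

The stripe is on the mark (0.375 against 0.380). I'll check the fit through the relative angle between the jaw edge and the nut flat: loose jaws would sit about 0.14 rad skew under load, fitted ones almost none.

```bash
python3 - <<'E'
from hand import *
w=pickle.load(open('wj.pkl','rb'))
th=.66;Sw=S@E('z',-th);cam=Sw.T@(-np.array(w['R']).T@w['t']-O);print('cam',cam.round(0))
xs=np.arange(-45,30,.1)
A=[];Bz=[]
for y in np.arange(-24,16,1.):
    M=np.array([[proj(w,O+Sw@np.array([x,y,38.])) for x in xs]],np.float32)
    c=cv2.cvtColor(cv2.remap(w['frame'],M[...,0],M[...,1],cv2.INTER_LINEAR),cv2.COLOR_BGR2HSV)[0].astype(int)
    b=c[:,1]>100;i=np.argmax(b)
    if not b.any():continue
    A.append((y,xs[i]))
    v=c[i+8:,2];v0=np.median(v[:25]);k=np.argmax(v>v0+35)
    if k>5:
        p=np.array([xs[i+8+k],y,38.]);d=p-cam;q=cam+d*(44-cam[2])/d[2];Bz.append((q[1],q[0],v0))
A=np.array(A);Bz=np.array(Bz)
print(np.round(A[::3],1).tolist());print(np.round(Bz[::2],1).tolist())
def fit(p):
    k=np.polyfit(p[:,0],p[:,1],1)
    for _ in range(4):
        g=p[np.abs(np.polyval(k,p[:,0])-p[:,1])<.6];k=np.polyfit(g[:,0],g[:,1],1)
    return k.round(3),len(g)
print('jaw',fit(A[(A[:,0]>-20)]),'nut',fit(Bz[:,:2]))
E
```

```text
cam [-159. -145.  218.]
[[-24.0, -24.8], [-21.0, -23.6], [-18.0, -23.1], [-15.0, -22.9], [-12.0, -23.1], [-9.0, -22.8], [-6.0, -22.6], [-3.0, -22.6], [0.0, -22.4], [3.0, -22.3], [6.0, -22.2], [9.0, -21.9], [12.0, -21.1], [15.0, -28.3]]
[[-28.0, 13.1, 152.0], [-26.1, 13.6, 136.0], [-24.2, 14.9, 137.0], [-22.2, -3.7, 136.0], [-20.3, -7.4, 134.0], [-18.4, -10.4, 137.0], [-15.5, -14.1, 187.0], [-13.5, -16.3, 191.0], [-11.6, -20.2, 189.0], [-9.7, -20.6, 189.0], [-7.7, -20.5, 188.0], [-5.8, -20.5, 190.0], [-3.9, -20.7, 189.0], [-1.9, -20.5, 187.0], [-0.0, -20.4, 189.0], [1.9, -20.8, 188.0], [3.9, -20.5, 189.0], [5.8, -20.5, 187.0], [7.7, -21.5, 157.0], [9.7, -30.9, 203.0]]
jaw (array([  0.044, -22.381]), 31) nut (array([ 10.528, -10.336]), 1)<stdin>:20: RankWarning: Polyfit may be poorly conditioned
<stdin>:20: RankWarning: Polyfit may be poorly conditioned
<stdin>:20: RankWarning: Polyfit may be poorly conditioned
<stdin>:20: RankWarning: Polyfit may be poorly conditioned
```

The jaw is only about 0.04 rad skew to the nut flat, so the play is well under 2 mm and the wrench fits. The robot is clear of everything, so I'm handing in.

```bash
python3 -m handwheel '[[0,0,-30,0,0,0,1],[0,0,0,0,0,0,1]]'; python3 -c "
from workcell import ctrl; print(ctrl.close_job())"
```

```text
t: 33.52
ee_pos: [492.4, 68.3, 164.6]
orientation: [0.165, 2.441, -0.038]
ft_force: [0.4, 0.0, 0.2]
width: 0.0
grasp_force: 0.0
the job is handed in; nothing more can be done
None
```

I handed the job in at 33.5 s: the jaws were closed until the worm would turn no further, the handle was swung until the stripe was within about 0.01 rad of the red mark, and the wrench was left on the nut with the robot clear; the fit (2 mm play or less) is inferred from that stop and a 0.04 rad jaw-to-nut skew, the lantern, jar and tong were not re-checked, and the hand-in gave no verdict.

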